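Fit the filter sleeve and hold the bayonet lid at its half-way bleed position

ROBOT

A 6-joint arm with a two-finger parallel gripper is mounted at the origin on the work surface. World frame = base frame: x ahead of the robot, y to its left, z up, the work surface at z = 0. Lengths are in m, angles in degrees, forces in N, time in s.
With the tool pointing down it reaches from about 0.4 to 0.825 m from the base axis. Payload 7 kg.
Tool frame: the origin (TCP) lies on the centre line of the jaws, within the pads' length; the fingertips stand 17 mm ahead of it and the grasp point (between the pads) lies 2 mm behind it; z points along the fingers, y is the direction in which the jaws open and shut (so a half turn about z gives the same grasp; the last joint's range is limited). The gripper opens to 88 mm and grips with 3 to 60 N. Pads are 19 mm wide; open, the fingers measure 130 mm over their backs; the gripper's body (78 mm by 193 mm) begins 47 mm behind the grasp point.
Start: joints at [81.767, 20.546, 0.682, 0, -70.136, -16.507], TCP at [0.282, 0.613, 0.216] pointing down, gripper open.
Joint ranges: [-176.03, 176.03], [-82.01, 121.73], [-58.28, 71.71], [-173.87, 95.51], [-174.79, -0.11], [-173.66, 173.66]. Speed limits (degrees/s): [136.94, 136.94, 172.46, 180, 180, 180].

INTERFACE

Orientations are given as [roll, pitch, yaw] about the fixed x, y, z axes, in that order (R = Rz(yaw) Ry(pitch) Rx(roll)).
In Python, from plant import telemetry, vision, close_job, recognise, silhouettes, place_of gives the robot as it stands.
- The arm moves only by the shell command python3 -m handwheel 'ROWS'. ROWS is JSON, a list that holds one entry, the list of rows, each a list of 5 numbers: the shift along the tool's x, y, z in m, then the turn about the tool's z in rad, then the closure, from 0 (fully open) to 1 (shut). In form: [[[tx, ty, tz, yaw, gripper], ...]]. A call has 1 to 20 rows; each row shifts and turns the commanded pose from where the row before left it, along the tool's axes as they then stand; what a row does not reach is not made up. A row lasts 1/12 s, in which the tool goes at most 41.7 mm and 7.16 degrees, less where a joint would pass 70% of its speed; a pose out of reach is approached as far as the arm can. A call with a gripper value outside its range is refused whole. The fingers move at their own pace and stop on an object; the grip force is fixed at half the most. Time passes only in rows, so rows that do not move let the fingers close. It gives the time, the measured TCP pose, the force and the opening at its end, in the units of the state.
- telemetry.get_obs(): the state, without advancing time (a new reading comes with each control period).
- vision.snapshot(name): name is "scene" or "top"; returns a dict with "color" (420x560x3 uint8, red, green, blue), "mtx" (3x3 intrinsics, pixels), "dist" ([k1, k2, p1, p2, k3] as OpenCV has them; the pictures are not rectified), "cam_to_world" (4x4, takes a point from camera to world coordinates). Camera axes: x right, y down, z forward; pixel columns grow to the right and rows downward; lengths in m; the calibration is good to about 2 mm. A picture is of the moment at which its call begins. There is no depth.
- close_job(): hands the job in, once; it reports no verdict.
Trained networks look in a picture, given as the dict that the camera call returned (one of the last four; its "shot" number tells which), for a name from the list of things; names that differ only in an ending like _2 or _b are one class to them, and where a whole thing is asked for, a point or a joint stands for the part that bears it (a point fixed in the world has none). Each returns a list of dicts, best first, with "conf" (0 to 1); they miss things now and then, are a little off and sometimes report something else, mostly with a low value. They report only what shows in the picture. A call takes as long as a camera call. They do not tell look-alikes from the thing itself.
- recognise(name, picture): "xy" ([column, row] in pixels, amid what is visible of it).
- silhouettes(name, picture): "region" (420x560 bool, what is visible of it) and "xy" ([column, row] in pixels, amid what is visible of it).
- place_of(name, picture): "xy" ([column, row] in pixels: a listed point, or the origin of a listed thing).
The state is a dict: "clock": time; "joint_pos": joint angles; "qvel": joint speeds; "tau": joint torques, N m; "tool_pos": TCP position; "orientation": TCP orientation; "force": force on the tool from outside, world axes, zero at the start; "moment": the same for the moment, N m; "opening": finger opening in m.
Only numpy, scipy, OpenCV 4.12 (cv2) and the standard library are available. Lean on these libraries where they do the work, as an engineer would, in place of code of your own. Each camera call takes 0.05 s, during which the arm holds its last target.

TASK

Close up the air-filter housing on the parts-room bench: push the tall brass filter sleeve fully down over the spigot in the middle of the housing, then lower the lid over it with its two lugs through the housing's entry gaps. Turn the lid clockwise (seen from above) to the half-way bleed position, where its handle bar lines up with the two raised ribs on the housing, without going on until it clicks into the lock at the round studs. The lid is sprung and turns back if let go, so finish while still gripping its handle and holding it at the ribs, with everything else on the bench left where it is.

Things in the scene. Friction and masses are not known exactly. Their poses are not given: they have to be found in the camera images.
- housing: Round aluminium filter housing fixed to the bench: base disc 116 mm across, its top (floor for sleeve and lid) 8 mm above the bench; in the middle a steel spigot 20 mm across, its tapered tip 48 mm above the bench; around it a ring 102 mm across, 28 mm high. Origin on the axis at the bench surface; z up; the ring's two entry gaps lie along its +x and -x.
- gap (a point): Middle of one of the two like entry gaps in the ring's inward top flange (the other lies opposite), 36 mm from the axis, 28 mm above the bench. Gaps 15 mm wide, reaching to 44 mm from the axis; the flange leaves a 62 mm round opening, is 7.5 mm thick, with 12.5 mm of room for the lugs below. From the gaps the lid turns clockwise only (seen from above).
- lock_stud (a point): Top of one of the two round steel studs on the ring (the other lies opposite) that mark the lock, 80 deg clockwise of the entry gaps, 47.5 mm from the axis, 33 mm above the bench. Turning the lid, a sprung plunger resists from about 52 deg and clicks at 65 deg; the lid must not get that far.
- half_mark: The two raised dark steel ribs on top of the housing's ring that mark the half-way position (each 13 x 4 mm, top 34 mm above the bench), fixed to the housing. Origin on the housing's axis at the bench surface; the ribs lie along its +x and -x, 40 deg clockwise (seen from above) of the entry gaps.
- sleeve: Brass tube 36 mm across, 23 mm bore, 65 mm long, about 0.18 kg, standing upright on the bench; both ends alike. Fully home it stands on the housing's floor around the spigot, origin 8 mm above the bench; its lower 20 mm is then inside the ring, so grip it 45 mm or more above its foot. Origin at the centre of its underside.
- lid: Aluminium bell open below, 56 mm across, 78 mm high, 48 mm inside, 0.25 kg, standing on its rim; handle bar on top 50 long, 12 thick, 32 mm high (78 to 110 mm above the rim). Two lugs 8 mm thick, centred 6 mm above the rim, reach 40 mm from the axis. Bar and lugs lie along its x; a half turn makes no difference. Origin: centre of the rim; seated 8 mm above the bench, up to 2.5 mm play upward.
- collar (a joint): Sprung ring inside the housing with two dogs that the lid's lugs push round: 0 at rest, grows clockwise, rad. The lugs meet the dogs after about 6 deg, so it reads about 0.1 less than the lid's turn from the gaps (about 0.6 at half-way, 1.0 at the click). It pushes the lid back with 0.04 N m at 0, 0.11 N m at half-way.
- bearing: Plain steel ring, 52 mm across, 15 mm high, flat on the bench near the robot; a bystander. Origin at the centre of its underside.
- bushing: Short thick brass ring, 36 mm across, 20 mm high with a 14 mm hole, near the robot; a bystander (too small for the spigot). Origin at the centre of its underside.
- roller: Solid steel roller, 42 mm across, 70 mm high, standing on end with stub shafts, beyond the housing; a bystander. Origin at the centre of its underside.
- tin: Closed metal can with a paper band, 66 mm across, 75 mm high, beyond the housing; a bystander. Origin at the centre of its underside.
- tape: Thick grey plastic spool with a 24 mm hole, 90 mm across, 48 mm high, flat on the bench, far left; a bystander. Origin at the centre of its underside.
- driver: Screwdriver lying on the bench at the right; a bystander.
- parts_bin: Open cardboard pick bin 170 x 100 x 90 mm with metal parts, at the left; a bystander. Origin at the centre of its underside.
Not all that is in view belongs to the job. What is shaped like the lid but blue, green or turquoise is not meant.

How it is judged (in metres and radians):
On the way, in this order (a step that is already met when the one before it is completed fails the run):
1. the sleeve is fully down on the spigot, before the lid goes on (horizontal distance between sleeve and housing below 0.0035 m and z of sleeve in the frame of housing below 0.011 m and angle between sleeve's own z axis and vertical below 0.09 rad and horizontal distance between lid and housing above 0.06 m), for 0.2 s.
2. the lid is down on its seat with its lugs through the entry gaps, not turned yet or being turned (horizontal distance between lid and housing below 0.005 m and z of lid in the frame of housing below 0.0125 m and angle between lid's own z axis and vertical below 0.09 rad), for 0.2 s.
At the end, for the whole second after the job is handed in: Sleeve fully down on the spigot (3.5 mm off axis at most, 3 mm off the floor at most, upright); lid seated over it (5 mm, 4.5 mm), upright, its bar within 0.16 rad of the ribs, collar joint 0.35 to 0.85 rad, fingers gripping it with over 3 N (all of step 2 and horizontal distance between sleeve and housing below 0.0035 m and z of sleeve in the frame of housing below 0.011 m and angle between sleeve's own z axis and vertical below 0.09 rad and angle between the x axis of lid and the x axis of half_mark, either way round below 0.16 rad and value of joint collar between 0.35 and 0.85 rad and contact force between the fingers and lid above 3 N); the arm keeps its last pose, push and grip.
It fails at once if the lid is turned on into the lock click (value of joint collar above 1 rad).
It fails at once if a bystander is moved more than 40 mm (distance of any of bearing, bushing, roller, tin, tape, driver, parts_bin from where it was at the start of the episode above 0.04 m).
It also fails if it takes over 72 s, if anything falls off the work surface, if the arm or the gripper's body presses on something with over 40 N, if the wrist force passes 120 N, or if a joint passes its speed limit or range.

## Working session

There is one attempt and no reset: what is moved stays moved. The work goes in short steps, Python scripts to look and compute and a shell command to move; the robot and the scene stay as the last step left them, time stands still between calls to the robot, and variables do not carry over. Pictures are saved under pics/ and viewed, and the job is handed in when it is done.

```bash
ls; mkdir -p pics
python3 - <<'E'
from plant import telemetry, vision
import cv2
o=telemetry.get_obs()
for k,v in o.items(): print(k,v)
for n in("scene","top"):
    p=vision.snapshot(n); cv2.imwrite(f"pics/{n}0.png",p["color"][:,:,::-1])
    print(n,p["mtx"],p["dist"],p["cam_to_world"],p["shot"])
E
```

```text
pics
clock 0.0
joint_pos [ 8.17679615e+01  2.05911321e+01  6.33701329e-01 -2.12888890e-02
 -7.01351809e+01 -1.65085295e+01]
qvel [-0.05154268  0.03968347  0.00145037 -0.00057894 -0.00339869 -0.04164183]
tau [ 5.00635906e-04 -5.82717168e+01  2.93061858e+01  6.99752882e+00
  6.89646535e-03 -1.58378393e-04]
tool_pos [0.2822834  0.6125808  0.21472189]
orientation [ 1.79905519e+02 -7.13116466e-03 -2.47478123e+01]
force [-0.13896153  0.18775664 -0.0233715 ]
moment [-0.00887419  0.02624456  0.00873495]
opening 0.08799951343660757
scene [[477.00642709   0.         276.82827604]
 [  0.         477.00642709 210.90942558]
 [  0.           0.           1.        ]] [0.00208626 0.         0.         0.         0.        ] [[ 0.43134126  0.77759742 -0.45747893  1.1458149 ]
 [ 0.902183   -0.37359701  0.21561798 -0.2558278 ]
 [-0.00324878 -0.50573465 -0.86268297  1.19965199]
 [ 0.          0.          0.          1.        ]] 1
top [[422.8003058    0.         281.35889639]
 [  0.         422.8003058  211.55031451]
 [  0.           0.           1.        ]] [0.00764795 0.         0.         0.         0.        ] [[ 0.02068823 -0.99231125  0.12202614  0.39063096]
 [-0.99969259 -0.02219983 -0.01104086  0.0309798 ]
 [ 0.01366493 -0.12176021 -0.99246548  1.17555656]
 [ 0.          0.          0.          1.        ]] 2
```

View pics/scene0.png

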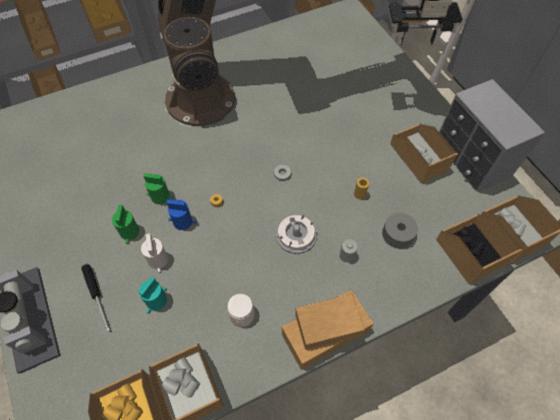

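View pics/top0.png

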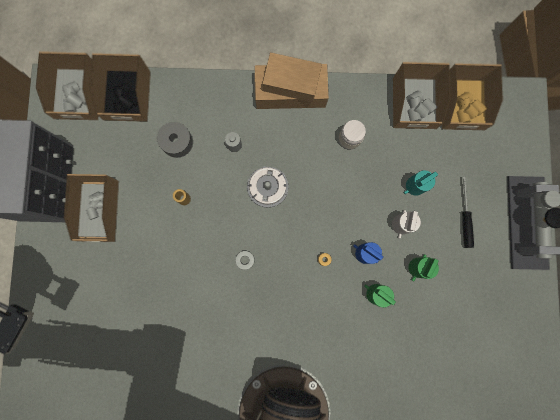

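The scene picture shows the housing at (297,233), the brass sleeve at (362,188) and the bushing at (216,200). There are five lid-shaped things: greens at (157,188) and (126,223), blue at (180,213), turquoise at (153,294), and a bare metal one at (154,252). Only the bare metal one at (154,252), which is (409,222) in the top picture, fits the aluminium lid. I'll measure next and confirm with crops.

```bash
cat > h.py <<'E'
import numpy as np, cv2
def ray(p,xy):
    u=cv2.undistortPoints(np.array([[xy]],float),p["mtx"],np.array(p["dist"],float))[0,0]
    T=np.array(p["cam_to_world"]); d=T[:3,:3]@np.array([u[0],u[1],1]); return T[:3,3],d/np.linalg.norm(d)
def plane(p,xy,z):
    o,d=ray(p,xy); return o+d*(z-o[2])/d[2]
def proj(p,X):
    T=np.linalg.inv(p["cam_to_world"]); 
    r,_=cv2.projectPoints(np.array(X,float).reshape(-1,1,3),cv2.Rodrigues(T[:3,:3])[0],T[:3,3],p["mtx"],np.array(p["dist"],float)); return r[:,0]
def tri(rs):
    A=sum(np.eye(3)-np.outer(d,d) for o,d in rs); b=sum((np.eye(3)-np.outer(d,d))@o for o,d in rs); return np.linalg.solve(A,b)
E
python3 - <<'E'
from plant import *
from h import *
np.set_printoptions(precision=4,suppress=True)
P={n:vision.snapshot(n) for n in("scene","top")}
for name,z in [("housing",0),("sleeve",0),("lid",0),("gap",.028),("lock_stud",.033),("half_mark",0),("tin",0),("roller",0),("bushing",0),("bearing",0)]:
    for n in P:
        for r in place_of(name,P[n])[:6]:
            print(name,n,round(r["conf"],2),np.round(r["xy"],1),plane(P[n],r["xy"],z)[:2])
def crop(n,c,w,f):
    x,y=c; im=P[n]["color"][y-w:y+w,x-w:x+w,::-1]; return cv2.resize(im,(f,f),interpolation=cv2.INTER_CUBIC)
cv2.imwrite("pics/lidcrops.png",np.hstack([crop("scene",(154,252),30,390),crop("top",(409,222),30,390)]))
cv2.imwrite("pics/housecrops.png",np.hstack([crop("scene",(297,233),30,390),crop("top",(267,186),30,390)]))
E
```

```text
housing scene 0.58 [296.  236.1] [0.6076 0.0573]
housing top 0.88 [267.5 180.9] [0.6215 0.0589]
housing top 0.48 [399.8 225.1] [ 0.5044 -0.3144]
sleeve scene 0.63 [360.  192.5] [0.5596 0.2949]
sleeve scene 0.34 [ 96.2 297.1] [ 0.5411 -0.4993]
sleeve top 0.52 [461.9 214.6] [ 0.5379 -0.4898]
sleeve top 0.49 [184.2 196.9] [0.5704 0.2911]
lid scene 0.84 [159.3 193.4] [ 0.3033 -0.2458]
lid scene 0.79 [179.  220.5] [ 0.4164 -0.2241]
lid scene 0.66 [128.3 231.3] [ 0.3872 -0.3661]
lid scene 0.65 [159.  257.1] [ 0.5021 -0.313 ]
lid scene 0.61 [155.3 300.8] [ 0.6183 -0.3618]
lid top 0.98 [402.6 224.8] [ 0.5054 -0.3223]
lid top 0.91 [414.1 182.4] [ 0.6268 -0.3567]
lid top 0.83 [365.9 256.1] [ 0.416 -0.219]
lid top 0.6 [177.3 142.2] [0.7274 0.3183]
lid top 0.59 [376.4 294.9] [ 0.3108 -0.2474]
lid top 0.57 [419.6 268. ] [ 0.3864 -0.3677]
gap scene 0.72 [300.3 240. ] [0.636  0.0552]
gap top 0.6 [269.8 170.5] [0.6454 0.0526]
lock_stud scene 0.59 [280.2 236.8] [0.6055 0.0085]
lock_stud top 0.94 [283.9 187. ] [0.5991 0.0127]
tin scene 0.85 [241.5 316.2] [ 0.7544 -0.1741]
tin scene 0.41 [347.6 257.6] [0.7286 0.1555]
tin scene 0.27 [280.9 235.4] [0.5871 0.0197]
tin top 0.85 [351.9 140.1] [ 0.746 -0.18 ]
roller scene 0.87 [348.2 257.6] [0.7294 0.1569]
roller top 0.73 [233.9 144.3] [0.7253 0.1572]
bushing scene 0.42 [215.3 202.8] [ 0.4062 -0.1074]
bushing top 0.46 [323.6 258.6] [ 0.4066 -0.1017]
bearing scene 0.76 [282.4 171.3] [0.3901 0.1201]
bearing scene 0.39 [157.9 256.6] [ 0.4994 -0.3152]
bearing top 0.48 [248.3 260.2] [0.3979 0.1063]
```

View pics/lidcrops.png

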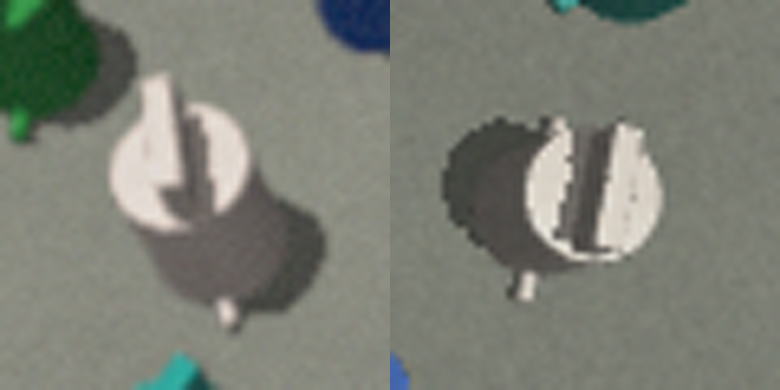

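View pics/housecrops.png

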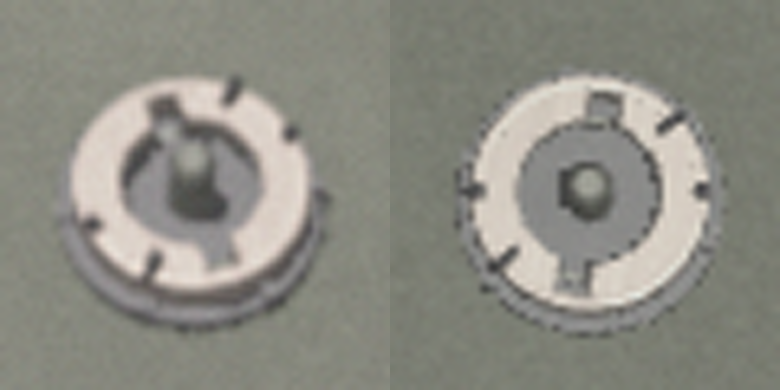

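The crops confirm it. The bare aluminium lid is at scene (154,252) and top (409,222), with its lugs at top (398,243) and (403,218). The housing's gaps run along about -10° in world, and the ribs are about 40° clockwise of them. Next I'll fit the rims precisely.

```bash
cat > m.py <<'E'
from plant import *
from h import *
from scipy.optimize import least_squares
np.set_printoptions(precision=4,suppress=True)
def ringedge(p,c,z,R,x0,span=.35,na=72,sgn=-1):
    """photometric: sample brightness along radii in world plane z, find edge, fit circle"""
    g=cv2.cvtColor(p["color"],cv2.COLOR_RGB2GRAY).astype(np.float32)
    c=np.array(x0,float)
    for it in range(6):
        th=np.linspace(0,2*np.pi,na,endpoint=False); rr=np.linspace(R*(1-span),R*(1+span),41)
        X=np.stack([c[0]+np.outer(np.cos(th),rr),c[1]+np.outer(np.sin(th),rr),np.full((na,41),z)],-1)
        uv=proj(p,X.reshape(-1,3)).reshape(na,41,2).astype(np.float32)
        v=cv2.remap(g,uv[...,0],uv[...,1],cv2.INTER_LINEAR)
        v=cv2.GaussianBlur(v,(0,0),2)if 0 else v
        d=sgn*np.gradient(v,axis=1); k=d.argmax(1); ok=d.max(1)>np.percentile(d.max(1),30)
        pts=np.stack([X[i,k[i],:2] for i in range(na)])[ok]
        f=least_squares(lambda q:np.hypot(*(pts-q[:2]).T)-q[2],[*c,R],loss="soft_l1",f_scale=.001)
        c=f.x[:2]
    return f.x, np.median(np.abs(f.fun)), ok.sum()
E
python3 - <<'E'
from m import *
P={n:vision.snapshot(n) for n in("scene","top")}
np.save("P0.npy",P,allow_pickle=True)
for n in P:
    print(n,"ring out",*ringedge(P[n],None,.028,.051,(.607,.057),.25))
    print(n,"ring in",*ringedge(P[n],None,.028,.031,(.607,.057),.3,sgn=1))
    print(n,"lid disc",*ringedge(P[n],None,.078,.028,(.503,-.318),.3))
    print(n,"sleeve out",*ringedge(P[n],None,.065,.018,(.565,.29),.4))
    for nm in ("sleeve","lid","housing"):
        for r in silhouettes(nm,P[n])[:2]:
            pts=np.argwhere(r["region"]); print(n,nm,r["conf"],r["xy"],len(pts),pts.min(0),pts.max(0))
x,y=0,0
def crop(n,c,w,f):
    x,y=c; im=P[n]["color"][y-w:y+w,x-w:x+w,::-1]; return cv2.resize(im,(f,f),interpolation=cv2.INTER_CUBIC)
cv2.imwrite("pics/slcrops.png",np.hstack([crop("scene",(362,188),20,390),crop("top",(181,197),20,390)]))
E
```

```text
scene ring out [0.6047 0.0571 0.0501] 0.00057148259556105 50
scene ring in [0.602  0.0582 0.0294] 0.000884326523975229 50
scene lid disc [ 0.5076 -0.3186  0.0277] 0.000480915101294041 50
scene sleeve out [0.5646 0.2894 0.0176] 0.0006959462034831412 50
scene sleeve 0.78 [363.4, 186.7] 260 [177 354] [198 368]
scene lid 0.91 [177.2, 209.3] 562 [199 167] [229 192]
scene lid 0.88 [149.9, 294.8] 666 [276 139] [311 166]
scene housing 0.67 [296.5, 232.8] 1261 [215 275] [252 316]
top ring out [0.6041 0.0584 0.0497] 0.0004869662297616213 50
top ring in [0.6045 0.0587 0.0311] 0.0004221365061145496 50
top lid disc [ 0.5076 -0.318   0.0275] 0.0003686204661903763 50
top sleeve out [0.5646 0.2904 0.0168] 0.0003749881504707137 50
top sleeve 0.48 [180.6, 195.9] 190 [190 173] [204 189]
top lid 0.97 [419.9, 181.2] 589 [170 406] [195 437]
top lid 0.85 [405.5, 221.3] 555 [211 391] [237 420]
top housing 0.87 [269.1, 185.2] 1362 [166 246] [207 288]
```

View pics/slcrops.png

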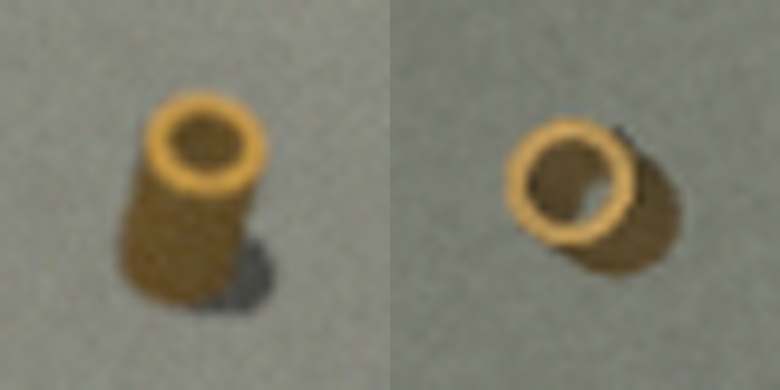

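Both cameras agree to about 1 mm: housing (0.604, 0.058), sleeve (0.565, 0.290), lid (0.508, -0.318). Angles next, from world-plane rectified views.

```bash
cat >> m.py <<'E'
def rect(p,c,z,half=.07,N=390,lines=()):
    s=np.linspace(-half,half,N); # rows: +x up ; cols: +y left
    X=np.stack(np.broadcast_arrays(c[0]-s[:,None],c[1]-s[None,:],np.float64(z)),-1)
    uv=proj(p,X.reshape(-1,3)).reshape(N,N,2).astype(np.float32)
    im=cv2.remap(p["color"][:,:,::-1],uv[...,0],uv[...,1],cv2.INTER_CUBIC)
    for l in lines:
        q=[(int((c[1]-y+half)/(2*half)*N),int((c[0]-x+half)/(2*half)*N)) for x,y in l]; cv2.polylines(im,[np.array(q)],False,(0,0,255),1)
    return im
def box(c,a,L,W,off=0):
    u=np.array([np.cos(a),np.sin(a)]);v=np.array([-u[1],u[0]]);c=np.array(c)+u*off
    return [c+u*L/2*i+v*W/2*j for i,j in((1,1),(1,-1),(-1,-1),(-1,1),(1,1))]
def circ(c,R): return [(c[0]+R*np.cos(t),c[1]+R*np.sin(t)) for t in np.linspace(0,6.2832,60)]
E
python3 - <<'E'
from m import *
P=np.load("P0.npy",allow_pickle=True).item()
H=(.6044,.0578);L=(.5076,-.3183)
def signed(v,th,k): pass
for n in P:
    g=cv2.cvtColor(P[n]["color"],cv2.COLOR_RGB2GRAY).astype(np.float32)
    th=np.radians(np.arange(0,360,.5))
    v=0
    for r in np.linspace(.0335,.042,8):
        uv=proj(P[n],np.stack([H[0]+r*np.cos(th),H[1]+r*np.sin(th),0*th+.028],-1)).astype(np.float32)
        v=v+cv2.remap(g,uv[:,:1],uv[:,1:],cv2.INTER_LINEAR)[:,0]/8
    vv=v[:360]+v[360:]; d=np.clip(np.percentile(vv,70)-vv-15,0,None)
    print(n,"gap axis deg",np.degrees(np.angle((d*np.exp(2j*th[:360])).sum()))/2)
    # lid bar: best box edge fit at z=.110
    def score(a):
        s=0
        for j in(1,-1):
            for i in np.linspace(-.022,.022,20):
                pass
        return s
a=np.radians(-10)
cv2.imwrite("pics/rectH.png",np.hstack([rect(P[n],H,.028,lines=[box(H,a,.088,.015),circ(H,.051),circ(H,.031)]) for n in P]))
a=np.radians(-10)
cv2.imwrite("pics/rectL.png",np.hstack([rect(P[n],L,.110,half=.045,lines=[box(L,a,.05,.012)]) for n in P]))
cv2.imwrite("pics/rectLlug.png",np.hstack([rect(P[n],L,.010,half=.06,lines=[box(L,a,.08,.010)]) for n in P]))
E
```

```text
scene gap axis deg -14.21603652391246
top gap axis deg -11.551870908876667
```

View pics/rectH.png

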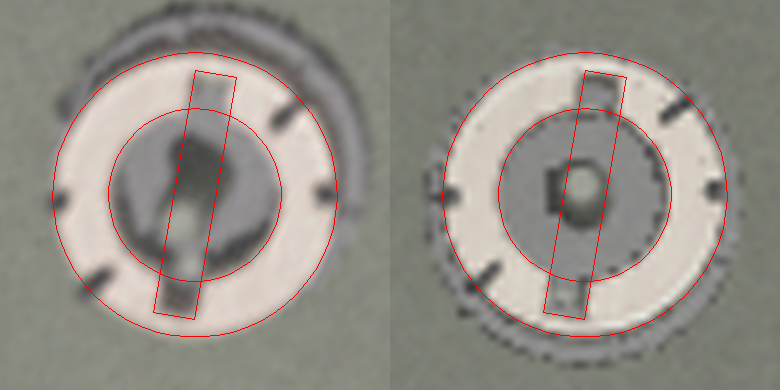

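View pics/rectL.png

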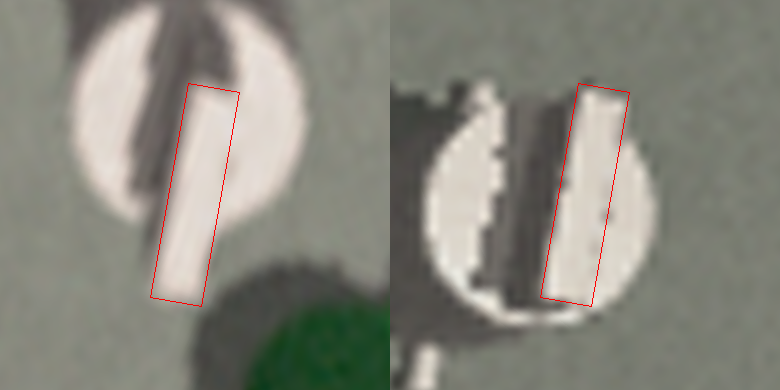

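View pics/rectLlug.png

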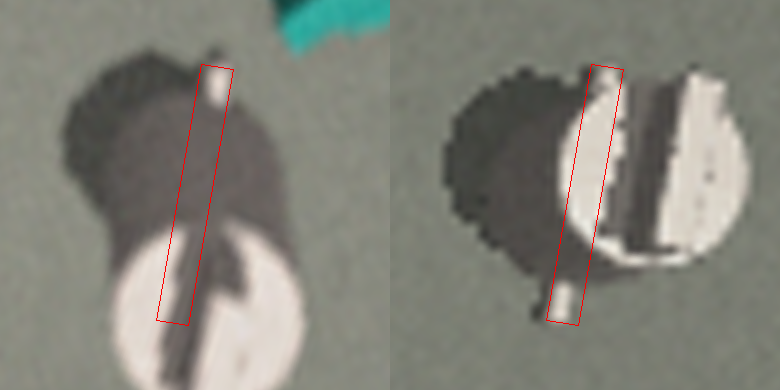

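Ribs and studs in both views give a rib axis of about -49° and a stud axis of about -89°, so the gap axis is about -9°. The lid's bar and lugs give about -10.5°. I'll move above the sleeve.

```bash
cat > go.py <<'E'
import sys,numpy as np
from plant import telemetry
o=telemetry.get_obs(); p=np.array(o["tool_pos"]); r,pi,y=np.radians(o["orientation"])
from scipy.spatial.transform import Rotation as R
M=R.from_euler("xyz",o["orientation"],degrees=True).as_matrix()
M=R.from_euler("xyz",[180,0,o["orientation"][2]],degrees=True).as_matrix()
np.set_printoptions(precision=4,suppress=True)
print("t",o["clock"],"p",p,"rpy",np.array(o["orientation"]),"F",np.array(o["force"]),"M",np.array(o["moment"]),"open",o["opening"],"q",np.array(o["joint_pos"]).round(1))
if len(sys.argv)>1:
    t=np.array(list(map(float,sys.argv[1:4]))); print("tool delta",M.T@(t-p))
E
python3 -m handwheel '[[[0.0326,0.0146,0,0,0],[0.0326,0.0146,0,0,0],[0.0326,0.0146,0,0,0],[0.0326,0.0146,0,0,0],[0.0326,0.0146,0,0,0],[0.0326,0.0146,0,0,0],[0.0326,0.0146,0,0,0],[0.0326,0.0146,0,0,0],[0.0326,0.0146,0,0,0],[0.0326,0.0146,0,0,0],[0.0326,0.0146,0,0,0],[0.0326,0.0146,0,0,0],[0,0,0,0,0],[0,0,0,0,0]]]'; python3 go.py .5646 .2899 .1
```

```text
clock: 2.77
tool_pos: [0.5655, 0.2884, 0.2154]
orientation: [180.0, 0.0, -24.9]
force: [0.0, 0.8, -0.3]
opening: 0.0876
t 2.7667 p [0.5655 0.2884 0.2154] rpy [179.9816   0.0071 -24.9325] F [ 0.003   0.7563 -0.288 ] M [ 0.0355  0.0138 -0.0548] open 0.0875947998479181 q [ 44.6  16.8  -4.7  -0.  -68.5  20.5]
tool delta [-0.0015 -0.001   0.1154]
```

```bash
python3 -m handwheel '[[[-0.0015,-0.001,0.03,0,0],[0,0,0.03,0,0],[0,0,0.03,0,0],[0,0,0.02,0,0],[0,0,0.02,0,0],[0,0,0.02,0,0],[0,0,0.0124,0,0],[0,0,0,0,0],[0,0,0,0,0]]]'; python3 go.py .5646 .2899 .053
python3 - <<'E'
from m import *
p=vision.snapshot("scene"); q=vision.snapshot("top")
a=p["color"][130:230,310:420,::-1]; b=q["color"][145:245,130:240,::-1]
cv2.imwrite("pics/g1.png",np.hstack([cv2.resize(i,(396,360),interpolation=cv2.INTER_CUBIC) for i in(a,b)]))
E
```

```text
clock: 3.52
tool_pos: [0.5629, 0.2923, 0.053]
orientation: [179.9, 0.0, -24.7]
force: [-0.2, -0.4, 0.6]
opening: 0.0879
t 3.5167 p [0.5629 0.2923 0.053 ] rpy [179.9275   0.0187 -24.667 ] F [-0.2059 -0.3768  0.639 ] M [-0.0138 -0.0136 -0.0575] open 0.08786722670664672 q [ 45.   24.9 -15.8   0.  -49.4  20.3]
tool delta [ 0.0025  0.0014 -0.    ]
```

View pics/g1.png

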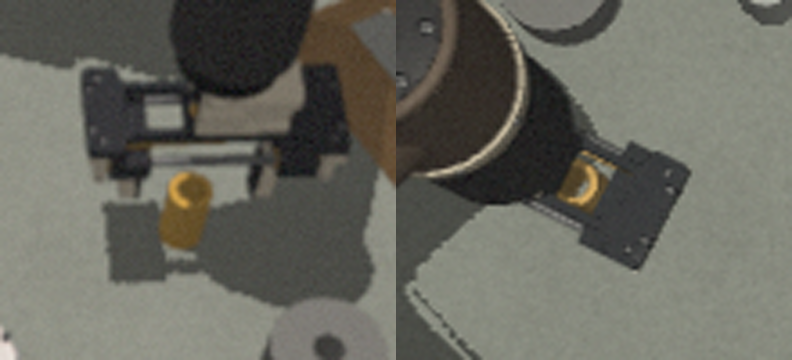

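The sleeve stands between the open fingers in both views. I'll let the arm settle and re-read.

```bash
python3 go.py .5646 .2899 .053; python3 -m handwheel '[[[0,0,0,0,0],[0,0,0,0,0]]]'; python3 go.py .5646 .2899 .053
```

```text
t 3.6167 p [0.5639 0.2927 0.0545] rpy [-179.9173   -0.0495  -24.6863] F [0.9818 1.133  0.7825] M [ 0.0635  0.0095 -0.0512] open 0.08770034518787884 q [ 45.   24.8 -15.7   0.  -49.4  20.3]
tool delta [0.0018 0.0023 0.0015]
clock: 3.78
tool_pos: [0.564, 0.2923, 0.0545]
orientation: [-179.9, -0.0, -24.7]
force: [0.9, -0.1, -0.0]
opening: 0.0879
t 3.7833 p [0.564  0.2923 0.0545] rpy [-179.8964   -0.0442  -24.7257] F [ 0.918  -0.1113 -0.0436] M [0.0033 0.0048 0.0068] open 0.08791260749385733 q [ 45.   24.8 -15.7   0.  -49.3  20.3]
tool delta [0.0016 0.0019 0.0015]
```

```bash
python3 -m handwheel '[[[0.0016,0.0019,0,0,0],[0,0,0,0,0.5],[0,0,0,0,1],[0,0,0,0,1],[0,0,0,0,1],[0,0,0,0,1],[0,0,0,0,1],[0,0,0,0,1],[0,0,0,0,1],[0,0,0,0,1],[0,0,0,0,1]]]'; python3 go.py .5646 .2899 .053
```

```text
clock: 4.7
tool_pos: [0.5652, 0.29, 0.0545]
orientation: [-179.9, -0.1, -24.7]
force: [1.0, 1.4, 5.7]
opening: 0.0267
t 4.7 p [0.5652 0.29   0.0545] rpy [-179.8996   -0.087   -24.6966] F [0.9813 1.4335 5.6766] M [ 0.5215 -0.2139  0.0288] open 0.026679682206122945 q [ 44.8  24.8 -15.8   0.1 -49.3  20.5]
tool delta [-0.0005  0.0003  0.0015]
```

The opening of 26.7 mm is less than the sleeve's 36 mm, so something is off. I'll look.

```bash
cat > look.py <<'E'
import sys
from m import *
nm=sys.argv[1]; c=list(map(int,sys.argv[2:6])); w=int(sys.argv[6]) if len(sys.argv)>6 else 50
p=vision.snapshot("scene"); q=vision.snapshot("top")
np.save("P1.npy",{"scene":p,"top":q},allow_pickle=True)
def cr(im,x,y): 
    im=cv2.copyMakeBorder(im,w,w,w,w,cv2.BORDER_CONSTANT); return cv2.resize(im[y:y+2*w,x:x+2*w,::-1],(395,395),interpolation=cv2.INTER_CUBIC)
cv2.imwrite(f"pics/{nm}.png",np.hstack([cr(p["color"],*c[:2]),cr(q["color"],*c[2:])]))
E
python3 look.py g2 362 185 181 195 35; python3 go.py
```

```text
t 4.8 p [0.5652 0.2902 0.0544] rpy [-179.8677   -0.0794  -24.7087] F [0.6167 0.7141 2.3577] M [ 0.3012 -0.2239  0.0223] open 0.01851968975486996 q [ 44.8  24.8 -15.8   0.  -49.3  20.5]
```

View pics/g2.png

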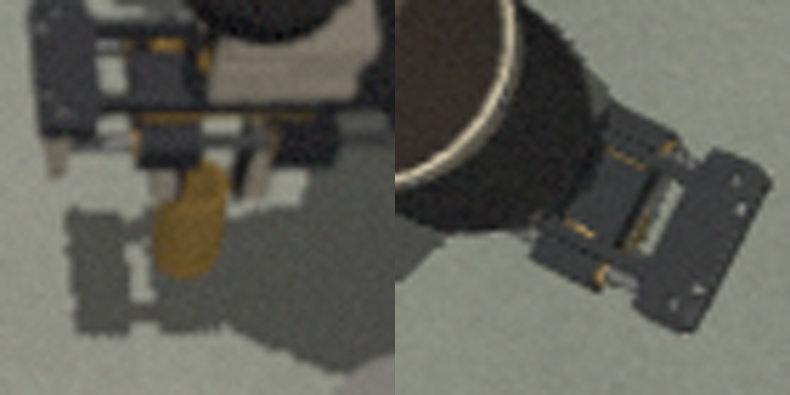

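The sleeve looks squeezed out past the pads, toward the scene camera. I'll open at once and look again.

```bash
python3 -m handwheel '[[[0,0,0,0,0],[0,0,0,0,0],[0,0,0,0,0],[0,0,0,0,0],[0,0,0,0,0],[0,0,0,0,0],[0,0,0,0,0]]]'; python3 go.py;  python3 look.py g3 362 185 181 195 35
```

```text
clock: 5.38
tool_pos: [0.564, 0.2891, 0.0529]
orientation: [180.0, 0.0, -24.7]
force: [0.8, 0.2, -0.1]
opening: 0.0596
t 5.3833 p [0.564  0.2891 0.0529] rpy [179.9663   0.0186 -24.7463] F [ 0.7742  0.2012 -0.1278] M [ 0.0192  0.0021 -0.0127] open 0.05960702543304973 q [ 44.8  24.9 -15.9  -0.  -49.3  20.5]
```

View pics/g3.png

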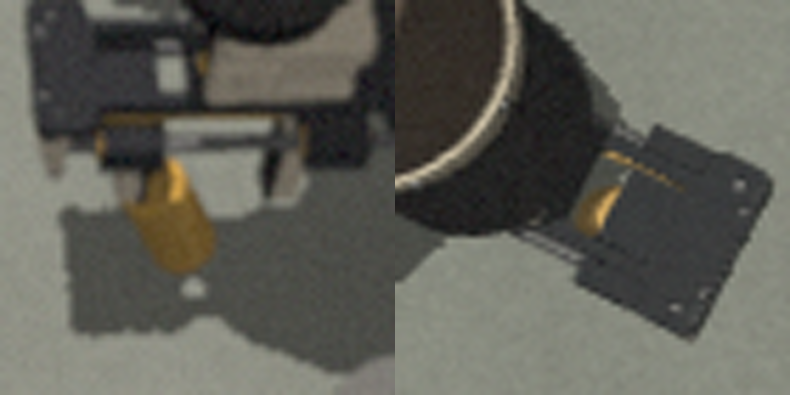

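```bash
python3 look.py g4 362 185 181 195 35; python3 go.py
python3 - <<'E'
from m import *
P=np.load("P1.npy",allow_pickle=True).item()
for n in P:
    for X in [(.564,.2891,.0359),(.564,.2891,.0549),(.5646,.29,0),(.5646,.29,.065)]: print(n,X,proj(P[n],X))
E
```

```text
t 5.5833 p [0.5641 0.2892 0.0531] rpy [179.9846   0.0076 -24.741 ] F [-0.3736  0.3643  0.2225] M [ 0.0115 -0.0107  0.004 ] open 0.07567548792731466 q [ 44.8  24.9 -15.9  -0.  -49.3  20.5]
scene (0.564, 0.2891, 0.0359) [[360.8645 187.7207]]
scene (0.564, 0.2891, 0.0549) [[361.8478 184.1005]]
scene (0.5646, 0.29, 0) [[359.4334 194.3753]]
scene (0.5646, 0.29, 0.065) [[362.7602 182.1845]]
top (0.564, 0.2891, 0.0359) [[181.9859 197.1974]]
top (0.564, 0.2891, 0.0549) [[180.424  196.0922]]
top (0.5646, 0.29, 0) [[184.4893 198.9705]]
top (0.5646, 0.29, 0.065) [[179.2428 195.2581]]
```

View pics/g4.png

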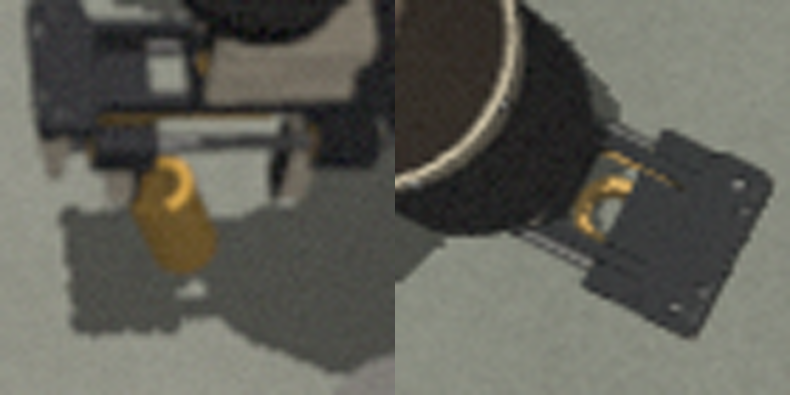

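The sleeve's foot is where it was, but it leans about 15° toward the left finger. The fingers also look higher in the image than the measured TCP predicts. I'll check the tool pose against the picture with an overlay.

```bash
cat > ov.py <<'E'
import sys
from m import *
from scipy.spatial.transform import Rotation as R
nm=sys.argv[1]; w=int(sys.argv[2])
o=telemetry.get_obs(); p=np.array(o["tool_pos"]);M=R.from_euler("xyz",o["orientation"],degrees=True).as_matrix(); op=o["opening"]
out=[]
for n in("scene","top"):
    s=vision.snapshot(n); im=np.ascontiguousarray(s["color"][:,:,::-1]); c=proj(s,p)[0]; f=395/(2*w)
    x0,y0=int(c[0]-w),int(c[1]-w)
    im=cv2.copyMakeBorder(im,100,100,100,100,cv2.BORDER_CONSTANT)[y0+100:y0+100+2*w,x0+100:x0+100+2*w]
    im=cv2.resize(im,(395,395),interpolation=cv2.INTER_CUBIC)
    def draw(pts,col):
        q=proj(s,[p+M@np.array(a,float) for a in pts]); q=((q-[x0,y0]+.5)*f).astype(int); cv2.polylines(im,[q],False,col,1)
    for sg in(1,-1):
        y=sg*op/2
        draw([(-.0095,y,.017),(.0095,y,.017),(.0095,y,-.02),(-.0095,y,-.02),(-.0095,y,.017)],(0,0,255))
    b=-.049
    draw([(-.039,-.0965,b),(.039,-.0965,b),(.039,.0965,b),(-.039,.0965,b),(-.039,-.0965,b)],(255,255,0))
    out.append(im)
cv2.imwrite(f"pics/{nm}.png",np.hstack(out)); print(o["clock"],op)
E
python3 ov.py g5 55
```

```text
5.5833 0.07567548792731466
```

View pics/g5.png

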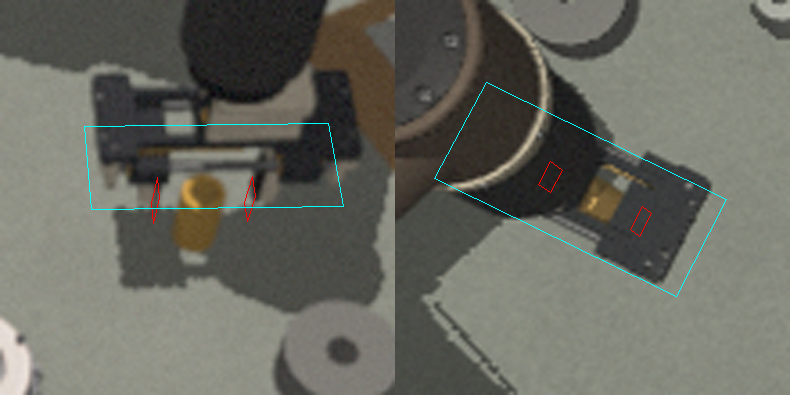

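The sleeve has rocked back upright in the scene view, at about (362,185). I'll zoom in more before re-gripping.

```bash
python3 -m handwheel '[[[0,0,0,0,0],[0,0,0,0,0],[0,0,0,0,0]]]'; python3 ov.py g6 28
```

```text
clock: 5.93
tool_pos: [0.5642, 0.2893, 0.0533]
orientation: [-180.0, 0.0, -24.7]
force: [1.3, -0.7, -0.4]
opening: 0.0875
5.9333 0.08753371567021388
```

View pics/g6.png

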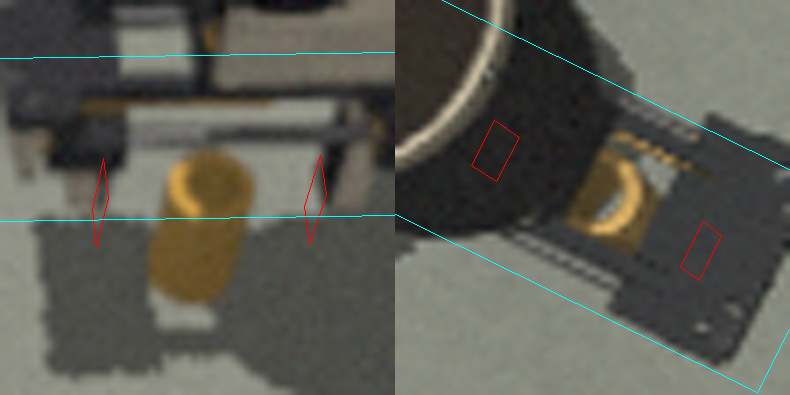

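Run:
```python
import cv2,numpy as np
a=cv2.imread("pics/g2.png")[:,:395][100:320,90:330]; b=cv2.imread("pics/g3.png")[:,:395][100:320,90:330]
cv2.imwrite("pics/g2z.png",np.hstack([cv2.resize(i,(395,362)) for i in(a,b)]))
```

```text
(no output)
```

View pics/g2z.png

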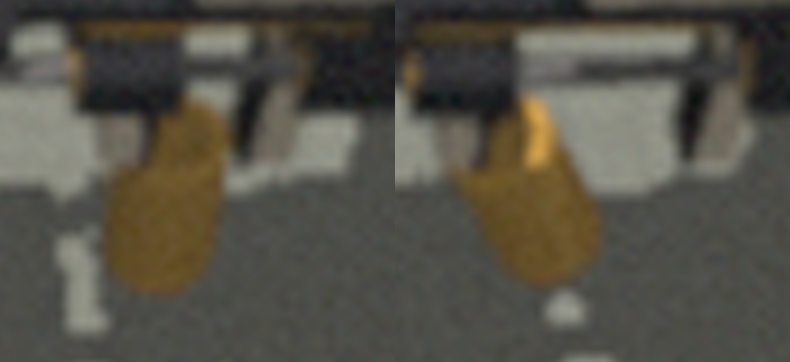

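In the zooms the finger ends show at about scene row 180, some 4 px above the predicted tips, which is roughly 20 mm in height. So the pads may have caught only the sleeve's top edge. Lowering 18 mm is safe either way, so I'll do that and compare.

```bash
python3 -m handwheel '[[[0,0,0.006,0,0],[0,0,0.006,0,0],[0,0,0.006,0,0],[0,0,0,0,0],[0,0,0,0,0],[0,0,0,0,0],[0,0,0,0,0]]]'; python3 ov.py g7 28
```

```text
clock: 6.62
tool_pos: [0.5643, 0.2894, 0.0354]
orientation: [-180.0, -0.0, -24.7]
force: [0.3, -0.4, -0.4]
opening: 0.0876
6.6167 0.0875519787790088
```

View pics/g7.png

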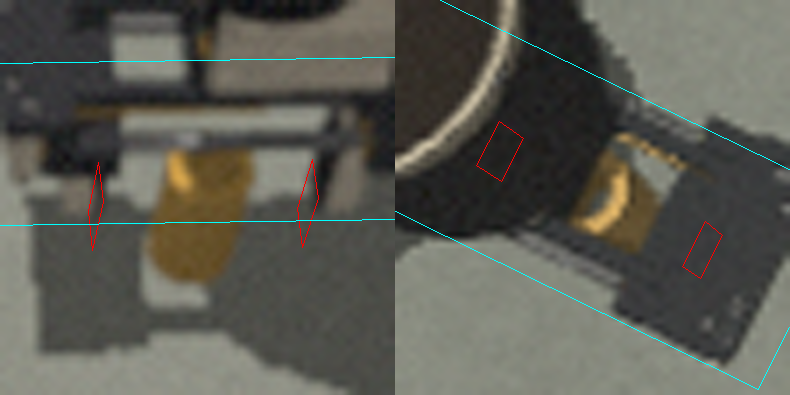

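That's inconclusive, so I'll close to just short of contact (about 40 mm) and look again.

```bash
python3 -m handwheel '[[[0,0,0,0,0.5],[0,0,0,0,0.53],[0,0,0,0,0.53],[0,0,0,0,0.53],[0,0,0,0,0.53],[0,0,0,0,0.53],[0,0,0,0,0.53],[0,0,0,0,0.53],[0,0,0,0,0.53],[0,0,0,0,0.53]]]'; python3 ov.py g8 28
```

```text
clock: 7.55
tool_pos: [0.5642, 0.2893, 0.0353]
orientation: [180.0, -0.0, -24.7]
force: [0.4, 0.2, 0.1]
opening: 0.041
7.55 0.04098556599455498
```

View pics/g8.png

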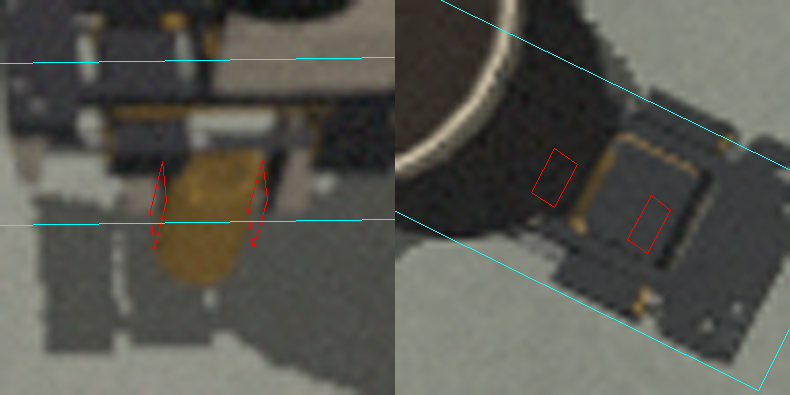

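At 41 mm opening the sleeve stands upright between the pads at crop (208,210). I'll close in small steps and watch the opening.

```bash
python3 -m handwheel '[[[0,0,0,0,0.6],[0,0,0,0,0.6],[0,0,0,0,0.6],[0,0,0,0,0.6]]]';  python3 go.py; python3 ov.py g9 28
```

```text
clock: 7.98
tool_pos: [0.5643, 0.2894, 0.0353]
orientation: [-180.0, -0.0, -24.7]
force: [0.4, 0.5, 0.1]
opening: 0.0358
t 7.9833 p [0.5643 0.2894 0.0353] rpy [-179.9856   -0.0066  -24.7342] F [0.355  0.4877 0.1368] M [ 0.2585 -0.1338  0.013 ] open 0.035834245478350325 q [ 44.8  26.1 -16.8   0.  -47.2  20.5]
7.9833 0.035834245478350325
```

View pics/g9.png

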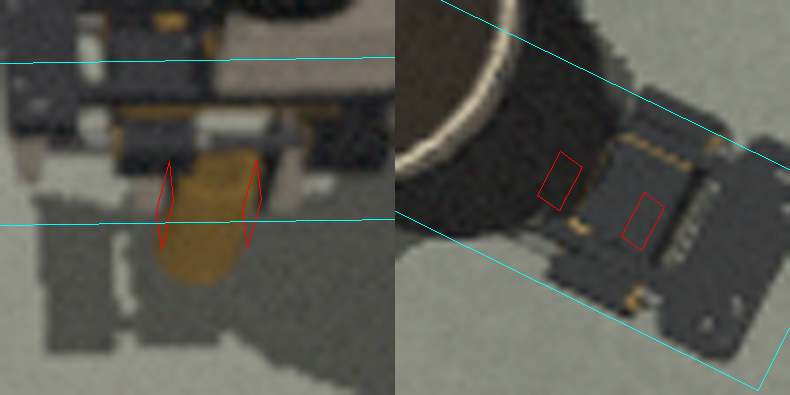

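```bash
python3 -m handwheel '[[[0,0,0,0,0.7],[0,0,0,0,0.7]]]';  python3 go.py
```

```text
clock: 8.25
tool_pos: [0.5642, 0.2894, 0.0353]
orientation: [-180.0, -0.0, -24.7]
force: [0.1, 0.2, -0.7]
opening: 0.0356
t 8.25 p [0.5642 0.2894 0.0353] rpy [-179.9897   -0.0041  -24.736 ] F [ 0.0992  0.2202 -0.6539] M [ 0.2508 -0.1314  0.0144] open 0.03562237657356847 q [ 44.8  26.1 -16.8   0.  -47.2  20.5]
```

```bash
python3 -m handwheel '[[[0,0,0,0,1],[0,0,0,0,1],[0,0,0,0,1],[0,0,-0.01,0,1],[0,0,-0.02,0,1],[0,0,-0.02,0,1],[0,0,-0.02,0,1],[0,0,-0.02,0,1],[0,0,0,0,1],[0,0,0,0,1],[0,0,0,0,1]]]';  python3 go.py; python3 ov.py g10 28
```

```text
clock: 9.17
tool_pos: [0.5636, 0.2889, 0.1251]
orientation: [180.0, 0.0, -24.8]
force: [-0.3, -0.0, -2.4]
opening: 0.0359
t 9.1667 p [0.5636 0.2889 0.1251] rpy [179.9739   0.0367 -24.7612] F [-0.2941 -0.032  -2.3764] M [0.0143 0.0273 0.0182] open 0.035932827933414034 q [ 44.8  20.6 -11.6  -0.  -57.7  20.5]
9.1667 0.035932827933414034
```

View pics/g10.png

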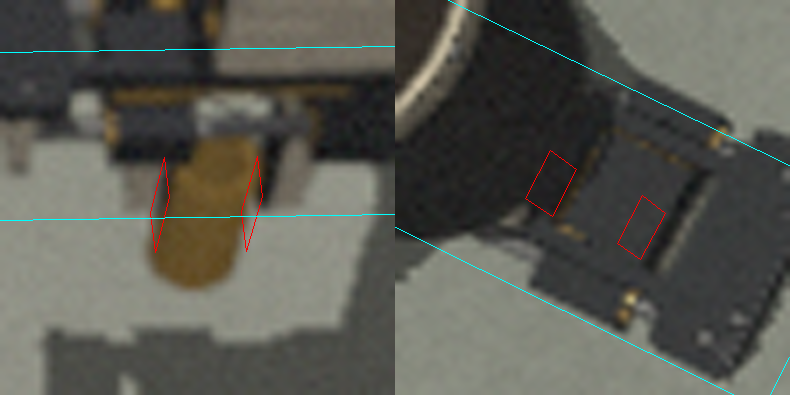

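Run:
```python
from m import *
s=vision.snapshot("scene"); t=np.array([.5636,.2889,.1251])
tx=np.array([.908,-.419,0]);ty=np.array([-.419,-.908,0])
c=proj(s,t)[0]; x0,y0=int(c[0]-28),int(c[1]-28)
f=lambda X:((proj(s,X)[0]-[x0,y0]+.5)*7.05).round(0)
print("foot",f(t-[0,0,.0353]),"front",f(t-[0,0,.0353]+tx*.018))
print("top",f(t+[0,0,.0297]))
for dz in(.017,.010,.003,-.004,-.011): print(dz,[f(t+tx*a+ty*b-[0,0,dz]) for a,b in((.0095,.018),(.0095,.039),(-.0095,.039),(.0095,-.018),(.0095,-.039))])
```

```text
foot [191. 258.] front [196. 296.]
top [217. 162.]
0.017 [array([155., 253.]), array([101., 253.]), array([ 97., 214.]), array([246., 251.]), array([300., 251.])]
0.01 [array([157., 242.]), array([104., 243.]), array([ 99., 203.]), array([249., 241.]), array([303., 240.])]
0.003 [array([160., 232.]), array([106., 233.]), array([102., 193.]), array([252., 231.]), array([306., 230.])]
-0.004 [array([163., 222.]), array([108., 222.]), array([104., 182.]), array([256., 220.]), array([310., 220.])]
-0.011 [array([165., 211.]), array([111., 212.]), array([106., 172.]), array([259., 210.]), array([313., 209.])]
```

The sleeve is lifted (Fz -2.4 N, opening 36 mm). Comparing columns and rows, the visible finger ends sit about 11 mm above the reported TCP rather than 17 mm below it. That explains the first miss at the sleeve's top edge. I'll carry on with that in mind and move over the housing.

```bash
python3 -m handwheel '[[[0.006,0.009,0,0,1],[0.0111,0.0161,0,0,1],[0.0111,0.0161,0,0,1],[0.0111,0.0161,0,0,1],[0.0111,0.0161,0,0,1],[0.0111,0.0161,0,0,1],[0.0111,0.0161,0,0,1],[0.0111,0.0161,0,0,1],[0.0111,0.0161,0,0,1],[0.0111,0.0161,0,0,1],[0.0111,0.0161,0,0,1],[0.0111,0.0161,0,0,1],[0.005,0.0073,0,0,1],[0,0,0,0,1],[0,0,0,0,1],[0,0,0,0,1],[0,0,0,0,1]]]';  python3 go.py .604 .0573 .1251; python3 ov.py g11 28
```

```text
clock: 10.73
tool_pos: [0.604, 0.0586, 0.1251]
orientation: [180.0, 0.0, -24.7]
force: [-0.9, -1.2, -0.6]
opening: 0.0359
t 10.7333 p [0.604  0.0586 0.1251] rpy [179.9961   0.01   -24.7004] F [-0.8781 -1.1787 -0.6322] M [ 0.0484  0.0027 -0.0498] open 0.03592570615840807 q [ 24.   18.3 -15.2  -0.  -56.5  41.3]
tool delta [0.0005 0.0012 0.    ]
10.7333 0.03592570615840807
```

View pics/g11.png

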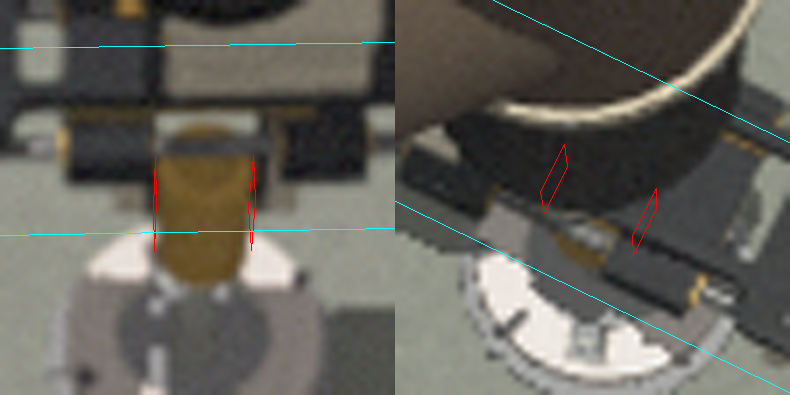

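```bash
cat > ov2.py <<'E'
import sys
from m import *
nm,w,foot=sys.argv[1],int(sys.argv[2]),float(sys.argv[3])
o=telemetry.get_obs(); p=np.array(o["tool_pos"]); p[2]-=foot
out=[]
for n in("scene","top"):
    s=vision.snapshot(n); im=np.ascontiguousarray(s["color"][:,:,::-1]); c=proj(s,p+[0,0,.03])[0]; f=395/(2*w)
    x0,y0=int(c[0]-w),int(c[1]-w)
    im=cv2.resize(im[y0:y0+2*w,x0:x0+2*w],(395,395),interpolation=cv2.INTER_CUBIC)
    for z in(0,.065):
        q=((proj(s,[(x,y,p[2]+z) for x,y in circ(p[:2],.018)])-[x0,y0]+.5)*f).astype(int); cv2.polylines(im,[q],True,(0,0,255),1)
    for R in(.031,.051):
        q=((proj(s,[(x,y,.028) for x,y in circ((.6044,.0578),R)])-[x0,y0]+.5)*f).astype(int); cv2.polylines(im,[q],True,(0,255,0),1)
    out.append(im)
cv2.imwrite(f"pics/{nm}.png",np.hstack(out)); print(o["clock"],p)
E
python3 ov2.py g12 28 .0353
```

```text
10.8333 [0.604  0.0587 0.0899]
```

View pics/g12.png

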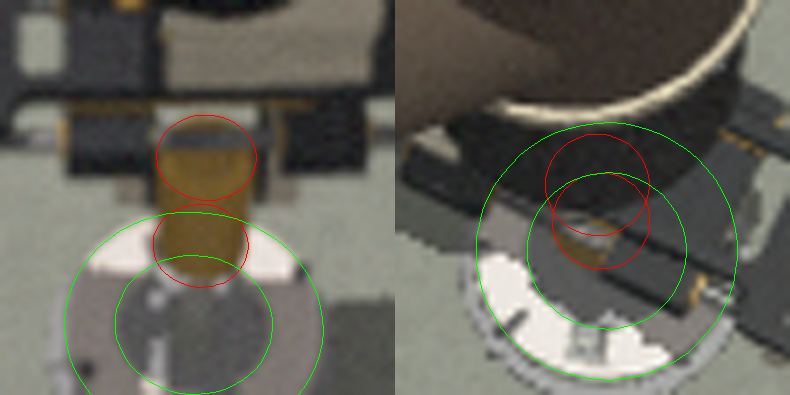

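```bash
python3 -m handwheel '[[[0.0005,0.0012,0.01,0,1],[0,0,0.01,0,1],[0,0,0.01,0,1],[0,0,0.005,0,1],[0,0,0.003,0,1],[0,0,0.003,0,1],[0,0,0.003,0,1],[0,0,0.003,0,1],[0,0,0,0,1]]]';  python3 go.py .604 .0573 .043; python3 ov2.py g13 28 .0353
```

```text
clock: 11.68
tool_pos: [0.6039, 0.0566, 0.0778]
orientation: [180.0, 0.0, -24.7]
force: [-1.1, 0.2, -1.4]
opening: 0.0357
t 11.6833 p [0.6039 0.0566 0.0778] rpy [179.9831   0.0235 -24.7468] F [-1.1002  0.1932 -1.3805] M [-0.0091  0.0294 -0.0372] open 0.03569940234070371 q [ 23.8  21.1 -18.1  -0.  -50.8  41.5]
tool delta [-0.0002 -0.0007  0.0348]
11.6833 [0.6039 0.0566 0.0425]
```

View pics/g13.png

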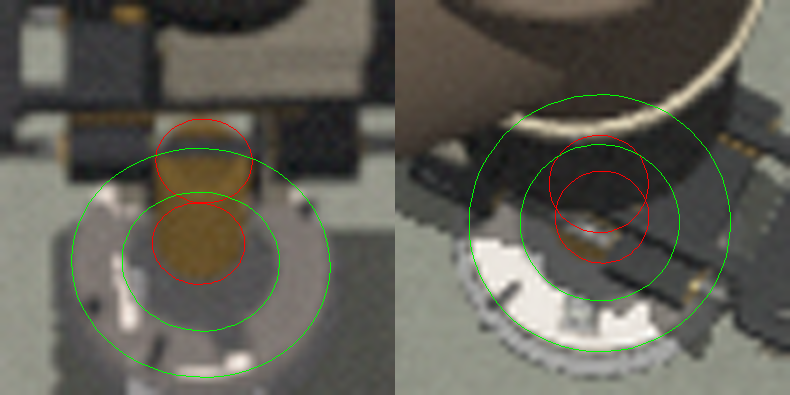

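```bash
python3 -m handwheel '[[[0,-0.0007,0.003,0,1],[0,0,0.003,0,1],[0,0,0.003,0,1],[0,0,0.003,0,1],[0,0,0,0,1]]]';  python3 go.py .604 .0573 .043
```

```text
clock: 12.2
tool_pos: [0.6039, 0.0572, 0.0654]
orientation: [180.0, 0.1, -24.7]
force: [-0.1, -0.1, -0.9]
opening: 0.0357
t 12.2 p [0.6039 0.0572 0.0654] rpy [179.9544   0.054  -24.7474] F [-0.14   -0.1353 -0.9275] M [-0.0437  0.0201  0.0119] open 0.03569713399940661 q [ 23.8  21.9 -18.8  -0.  -49.3  41.4]
tool delta [ 0.0001 -0.0002  0.0224]
```

```bash
python3 -m handwheel '[[[0,0,0.003,0,1],[0,0,0.003,0,1],[0,0,0.003,0,1],[0,0,0.003,0,1],[0,0,0,0,1]]]';  python3 go.py .604 .0573 .043;python3 -m handwheel '[[[0,0,0.002,0,1],[0,0,0.002,0,1],[0,0,0.002,0,1],[0,0,0.001,0,1],[0,0,0,0,1]]]';  python3 go.py .604 .0573 .043
```

```text
clock: 12.62
tool_pos: [0.6039, 0.0572, 0.0534]
orientation: [180.0, 0.0, -24.8]
force: [-1.3, -0.2, -2.2]
opening: 0.0353
t 12.6167 p [0.6039 0.0572 0.0534] rpy [179.9599   0.0493 -24.7509] F [-1.2501 -0.1548 -2.1531] M [-0.0501  0.0061  0.0172] open 0.03529615615217779 q [ 23.8  22.7 -19.5  -0.  -47.9  41.4]
tool delta [ 0.     -0.0002  0.0104]
clock: 13.03
tool_pos: [0.6042, 0.0572, 0.047]
orientation: [180.0, 0.0, -24.7]
force: [0.5, 0.8, -2.6]
opening: 0.0355
t 13.0333 p [0.6042 0.0572 0.047 ] rpy [179.9799   0.0205 -24.7435] F [ 0.457   0.7659 -2.5649] M [-0.0322 -0.0201  0.0067] open 0.03550054904061407 q [ 23.8  23.2 -19.8  -0.  -47.1  41.4]
tool delta [-0.0002  0.      0.004 ]
```

```bash
python3 -m handwheel '[[[0,0,0.001,0,1],[0,0,0.001,0,1],[0,0,0.001,0,1],[0,0,0.001,0,1],[0,0,0,0,1]]]';  python3 go.py;python3 -m handwheel '[[[0,0,0.001,0,1],[0,0,0.001,0,1],[0,0,0.001,0,1],[0,0,0,0,1]]]';  python3 go.py .604 .0573 .043
```

```text
clock: 13.45
tool_pos: [0.6045, 0.0573, 0.0433]
orientation: [-180.0, -0.0, -24.7]
force: [0.0, 0.3, 0.0]
opening: 0.0359
t 13.45 p [0.6045 0.0573 0.0433] rpy [-179.9987   -0.0094  -24.733 ] F [0.0443 0.252  0.0191] M [-0.0067  0.0385 -0.0491] open 0.035888453104008546 q [ 23.8  23.4 -20.    0.  -46.6  41.4]
clock: 13.78
tool_pos: [0.6054, 0.0572, 0.043]
orientation: [-180.0, -0.1, -24.7]
force: [-6.3, -1.5, 19.9]
opening: 0.0358
t 13.7833 p [0.6054 0.0572 0.043 ] rpy [-179.959    -0.1368  -24.6718] F [-6.3457 -1.51   19.9368] M [-0.3568  2.3086 -0.1064] open 0.035826808582793086 q [ 23.8  23.5 -20.    0.1 -46.4  41.4]
tool delta [-0.0013  0.0005  0.    ]
```

The sleeve bottoms out at TCP z 0.043 with Fz +20 N, which is the expected seat height. I'll release and rise.

```bash
python3 -m handwheel '[[[0,0,-0.002,0,1],[0,0,0,0,0.4],[0,0,0,0,0],[0,0,0,0,0],[0,0,0,0,0],[0,0,0,0,0],[0,0,0,0,0],[0,0,0,0,0],[0,0,0,0,0]]]';  python3 go.py;python3 -m handwheel '[[[0,0,-0.01,0,0],[0,0,-0.02,0,0],[0,0,-0.03,0,0],[0,0,-0.03,0,0],[0,0,-0.03,0,0],[0,0,-0.03,0,0],[0,0,-0.02,0,0],[0,0,0,0,0],[0,0,0,0,0]]]';  python3 go.py .5076 -.3183 .2; python3 ov2.py g14 28 .12
```

```text
clock: 14.53
tool_pos: [0.6044, 0.0573, 0.0421]
orientation: [180.0, 0.0, -24.7]
force: [0.2, -0.0, -0.1]
opening: 0.0832
t 14.5333 p [0.6044 0.0573 0.0421] rpy [179.9947   0.005  -24.7391] F [ 0.2316 -0.0278 -0.0808] M [-0.0231  0.0046  0.0019] open 0.08320633909518084 q [ 23.8  23.5 -20.   -0.  -46.5  41.4]
clock: 15.28
tool_pos: [0.605, 0.0576, 0.2146]
orientation: [-179.8, -0.1, -24.7]
force: [-0.5, -0.9, -1.4]
opening: 0.0877
t 15.2833 p [0.605  0.0576 0.2146] rpy [-179.8412   -0.145   -24.7386] F [-0.5188 -0.8736 -1.4139] M [-0.0288  0.0598 -0.0117] open 0.08769280190195831 q [ 23.8  14.2  -8.5   0.  -67.1  41.4]
tool delta [0.0688 0.3821 0.0146]
15.2833 [0.605  0.0576 0.0946]
```

View pics/g14.png

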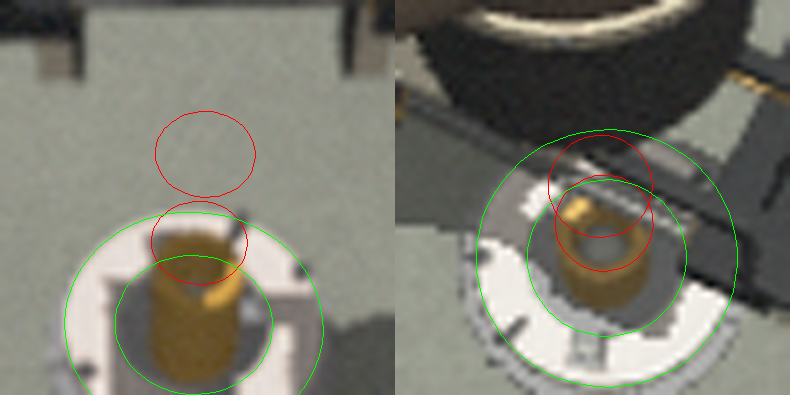

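```bash
python3 -m handwheel '[[[0.0025,0.0137,0,0,0],[0.0049,0.0273,0,0,0],[0.0049,0.0273,0,0,0],[0.0049,0.0273,0,0,0],[0.0049,0.0273,0,0,0],[0.0049,0.0273,0,0,0],[0.0049,0.0273,0,0,0],[0.0049,0.0273,0,0,0],[0.0049,0.0273,0,0,0],[0.0049,0.0273,0,0,0],[0.0049,0.0273,0,0,0],[0.0049,0.0273,0,0,0],[0.0049,0.0273,0,0,0],[0.0049,0.0273,0,0,0],[0.0026,0.0135,0,0,0],[0,0,0,-0.083,0],[0,0,0,-0.083,0],[0,0,0,-0.083,0],[0,0,0,0,0],[0,0,0,0,0]]]';  python3 go.py .5076 -.3183 .2
python3 - <<'E'
from m import *
P={n:vision.snapshot(n) for n in("scene","top")}
for n in P:
    print(n,"sleeve out",*ringedge(P[n],None,.073,.018,(.6044,.0578),.4))
    print(n,"ring out",*ringedge(P[n],None,.028,.051,(.607,.057),.25))
def crop(n,c,w,f):
    x,y=c; im=P[n]["color"][y-w:y+w,x-w:x+w,::-1]; return cv2.resize(im,(f,f),interpolation=cv2.INTER_CUBIC)
cv2.imwrite("pics/s15.png",np.hstack([crop("scene",(297,233),25,395),crop("top",(267,186),25,395)]))
E
python3 ov.py g15 40
```

```text
clock: 17.05
tool_pos: [0.5064, -0.3185, 0.2116]
orientation: [-180.0, 0.1, -10.6]
force: [0.1, -0.3, 0.3]
opening: 0.0876
t 17.05 p [ 0.5064 -0.3185  0.2116] rpy [-179.991     0.0805  -10.6279] F [ 0.1468 -0.3122  0.3219] M [ 0.007  -0.0143  0.0169] open 0.08760802002447181 q [-13.5  13.6  -9.7  -0.  -66.8  92.8]
tool delta [ 0.0011 -0.0004  0.0116]
scene sleeve out [0.6001 0.0592 0.0212] 0.001242896501832515 50
scene ring out [0.6045 0.0578 0.0503] 0.0009283408795544394 50
top sleeve out [0.6045 0.0584 0.0172] 0.00033537641712511057 50
top ring out [0.6046 0.0605 0.0486] 0.0011912816617146715 50
17.15 0.08746979817052362
```

View pics/s15.png

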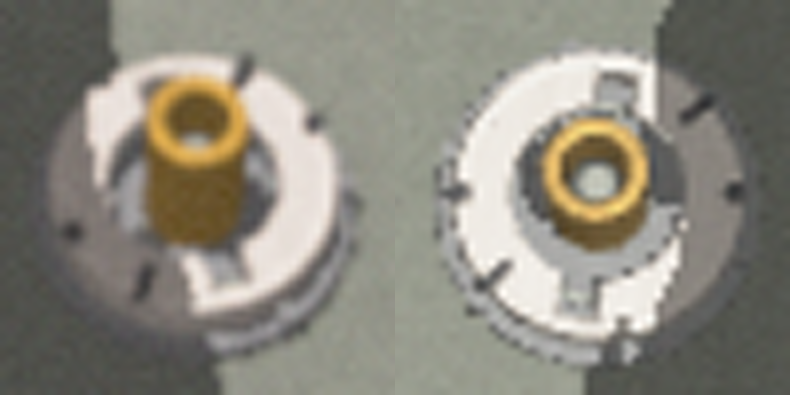

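View pics/g15.png

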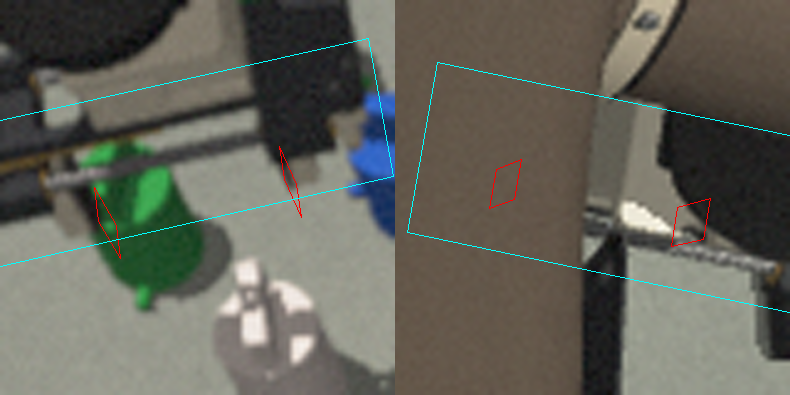

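Step 1 is met: the sleeve stands upright and centred on the spigot, and the top camera gives its rim at (0.6045, 0.0584). Next I'll go down onto the lid's bar, stopping to look.

```bash
python3 -m handwheel '[[[0.0011,-0.0004,0.02,0,0],[0,0,0.02,0,0],[0,0,0.02,0,0],[0,0,0.02,0,0],[0,0,0.02,0,0],[0,0,0.0126,0,0],[0,0,0,0,0],[0,0,0,0,0]]]';  python3 go.py .5076 -.3183 .078; python3 ov.py g16 40
```

```text
clock: 17.92
tool_pos: [0.5079, -0.3182, 0.0994]
orientation: [180.0, 0.1, -10.5]
force: [0.0, 0.3, -0.8]
opening: 0.0874
t 17.9167 p [ 0.5079 -0.3182  0.0994] rpy [179.9925   0.0838 -10.4949] F [ 0.044   0.3386 -0.762 ] M [-0.0233 -0.0011  0.0326] open 0.08739236919297644 q [-13.4  19.2 -17.8   0.  -53.1  92.9]
tool delta [-0.0002  0.0001  0.0214]
17.9167 0.08739236919297644
```

View pics/g16.png

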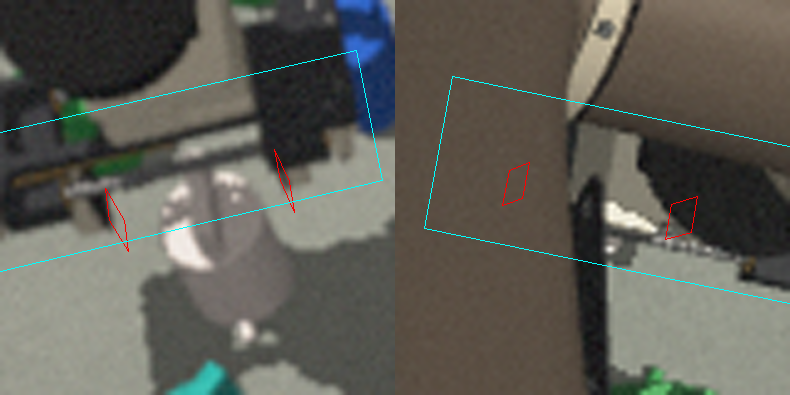

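```bash
python3 -m handwheel '[[[0,0,0.008,0,0],[0,0,0.008,0,0],[0,0,0.0055,0,0],[0,0,0,0,0.4],[0,0,0,0,0.6],[0,0,0,0,0.6],[0,0,0,0,0.6],[0,0,0,0,0.6],[0,0,0,0,0.6],[0,0,0,0,0.6],[0,0,0,0,0.6],[0,0,0,0,0.6]]]';  python3 go.py .5076 -.3183 .078; python3 ov.py g17 30
```

```text
clock: 19.02
tool_pos: [0.5082, -0.3183, 0.0783]
orientation: [180.0, -0.0, -10.5]
force: [-0.8, -0.1, 0.1]
opening: 0.0368
t 19.0167 p [ 0.5082 -0.3183  0.0783] rpy [179.9994  -0.0095 -10.4717] F [-0.7577 -0.143   0.0832] M [-0.0476  0.0275 -0.0543] open 0.03681221475984746 q [-13.4  20.5 -19.1   0.  -50.4  92.9]
tool delta [-0.0005  0.0001  0.0003]
19.0167 0.03681221475984746
```

View pics/g17.png

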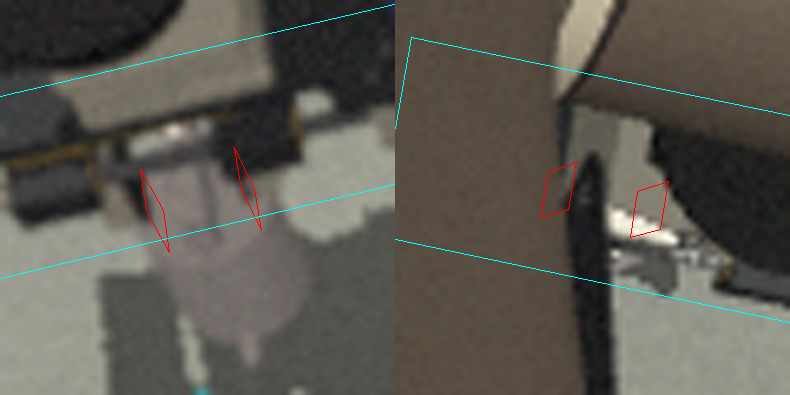

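At 36.8 mm opening the fingers pass freely above the 56 mm bell, which confirms the tip offset. I'll close on the 12 mm bar.

```bash
python3 -m handwheel '[[[0,0,0,0,1],[0,0,0,0,1],[0,0,0,0,1],[0,0,0,0,1],[0,0,0,0,1],[0,0,0,0,1],[0,0,0,0,1],[0,0,0,0,1]]]';  python3 go.py .5076 -.3183 .078
```

```text
clock: 19.78
tool_pos: [0.5081, -0.3183, 0.0781]
orientation: [-180.0, -0.0, -10.5]
force: [-0.3, 0.5, -0.5]
opening: 0.0115
t 19.7833 p [ 0.5081 -0.3183  0.0781] rpy [-179.9993   -0.001   -10.4731] F [-0.3079  0.5181 -0.5368] M [ 0.0169 -0.0451 -0.0033] open 0.01148881069078181 q [-13.4  20.5 -19.1  -0.  -50.4  92.9]
tool delta [-0.0005  0.0001  0.0001]
```

```bash
python3 -m handwheel '[[[0,0,-0.005,0,1],[0,0,-0.01,0,1],[0,0,-0.015,0,1],[0,0,-0.018,0,1],[0,0,-0.018,0,1],[0,0,-0.018,0,1],[0,0,-0.018,0,1],[0,0,-0.013,0,1],[0,0,-0.005,0,1],[0,0,0,0,1],[0,0,0,0,1],[0,0,0,0,1]]]';  python3 go.py .604 .0573 .198; python3 ov.py g18 40
```

```text
clock: 20.78
tool_pos: [0.5074, -0.318, 0.1971]
orientation: [-180.0, 0.1, -10.5]
force: [0.7, 0.4, -3.6]
opening: 0.0118
t 20.7833 p [ 0.5074 -0.318   0.1971] rpy [-179.9704    0.1029  -10.4829] F [ 0.7229  0.4487 -3.6013] M [-0.0527  0.012  -0.0397] open 0.01181010670637601 q [-13.4  14.2 -10.8  -0.  -65.1  92.9]
tool delta [ 0.0267 -0.3866 -0.0009]
20.7833 0.01181010670637601
```

View pics/g18.png

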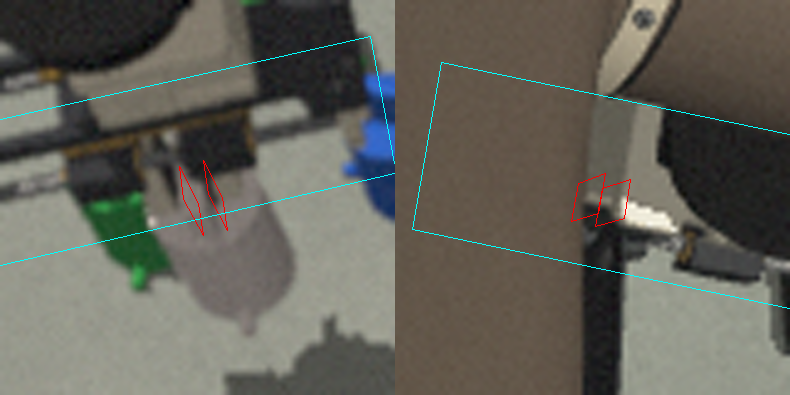

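```bash
python3 -m handwheel '[[[0.001,-0.0134,0,0,1],[0.0019,-0.0277,0,0,1],[0.0019,-0.0277,0,0,1],[0.0019,-0.0277,0,0,1],[0.0019,-0.0277,0,0,1],[0.0019,-0.0277,0,0,1],[0.0019,-0.0277,0,0,1],[0.0019,-0.0277,0,0,1],[0.0019,-0.0277,0,0,1],[0.0019,-0.0277,0,0,1],[0.0019,-0.0277,0,0,1],[0.0019,-0.0277,0,0,1],[0.0019,-0.0277,0,0,1],[0.0019,-0.0277,0,0,1],[0.0016,-0.0133,0,-0.026,1],[0,0,0,0,1],[0,0,0,0,1],[0,0,0,0,1]]]';  python3 go.py .6047 .0575 .13; python3 ov.py g19 40
```

```text
clock: 22.38
tool_pos: [0.6048, 0.0568, 0.1977]
orientation: [180.0, 0.1, -9.0]
force: [-0.2, 0.2, -3.0]
opening: 0.0116
t 22.3833 p [0.6048 0.0568 0.1977] rpy [179.9671   0.0558  -8.9756] F [-0.1642  0.1637 -3.0175] M [-0.0204  0.0285 -0.0311] open 0.01157817435011078 q [ 23.8  15.   -9.7  -0.  -65.4  57.3]
tool delta [-0.0002 -0.0007  0.0677]
22.3833 0.01157817435011078
```

View pics/g19.png

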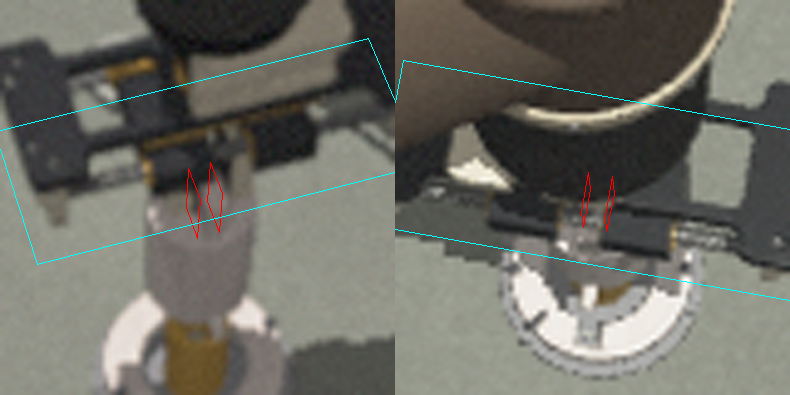

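```bash
python3 -m handwheel '[[[0,-0.0007,0.012,0,1],[0,0,0.015,0,1],[0,0,0.012,0,1],[0,0,0.008,0,1],[0,0,0.008,0,1],[0,0,0.008,0,1],[0,0,0.008,0,1],[0,0,0.006,0,1],[0,0,0.005,0,1],[0,0,0,0,1],[0,0,0,0,1]]]';  python3 go.py .6047 .0575 .108; python3 ov.py g20 30
```

```text
clock: 23.4
tool_pos: [0.6054, 0.0578, 0.1161]
orientation: [180.0, 0.0, -9.0]
force: [-0.1, 0.0, -2.5]
opening: 0.012
t 23.4 p [0.6054 0.0578 0.1161] rpy [179.985    0.0121  -8.976 ] F [-0.0535  0.0119 -2.4846] M [-0.0415 -0.0575 -0.0059] open 0.011986743366827068 q [ 23.8  18.9 -15.6   0.  -55.5  57.2]
tool delta [-0.0006  0.0004  0.0081]
23.4 0.011986743366827068
```

View pics/g20.png

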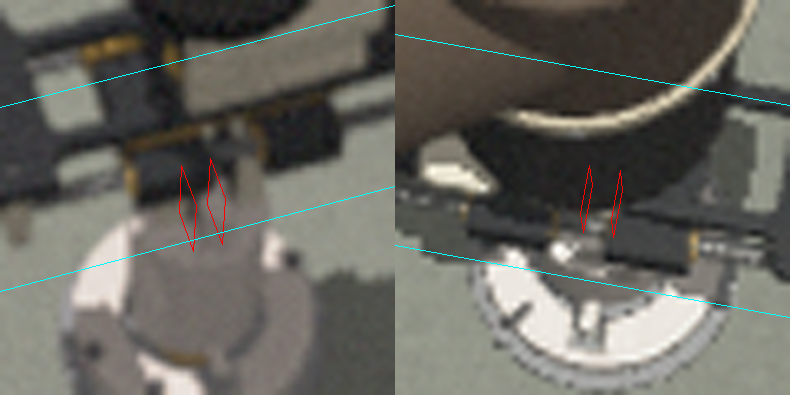

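```bash
cat > lugov.py <<'E'
import sys
from m import *
o=telemetry.get_obs(); p=np.array(o["tool_pos"]); a=np.radians(o["orientation"][2]); H=(.6044,.0576); out=[]
L=p[:2]+np.array([-.0005,0])
for n in("scene","top"):
    s=vision.snapshot(n); im=np.ascontiguousarray(s["color"][:,:,::-1]); w=18 if n=="top" else 22; c=proj(s,(H[0],H[1],.03))[0]; c=c+([0,6] if n=="top" else[0,0]); f=395/(2*w)
    x0,y0=int(c[0]-w),int(c[1]-w)
    im=cv2.resize(im[y0:y0+2*w,x0:x0+2*w],(395,395),interpolation=cv2.INTER_CUBIC)
    def d(pts,z,col):
        q=((proj(s,[(x,y,z) for x,y in pts])-[x0,y0]+.5)*f).astype(int); cv2.polylines(im,[q],True,col,1)
    d(box(H,np.radians(-9),.088,.015),.028,(0,255,0)); d(circ(H,.031),.028,(0,255,0)); d(circ(H,.051),.028,(0,255,0))
    d(box(L,a,.08,.008),p[2]-.078+.010,(0,0,255))
    out.append(im)
cv2.imwrite(f"pics/{sys.argv[1]}.png",np.hstack(out))
E
python3 lugov.py g21
```

```text
(no output)
```

View pics/g21.png

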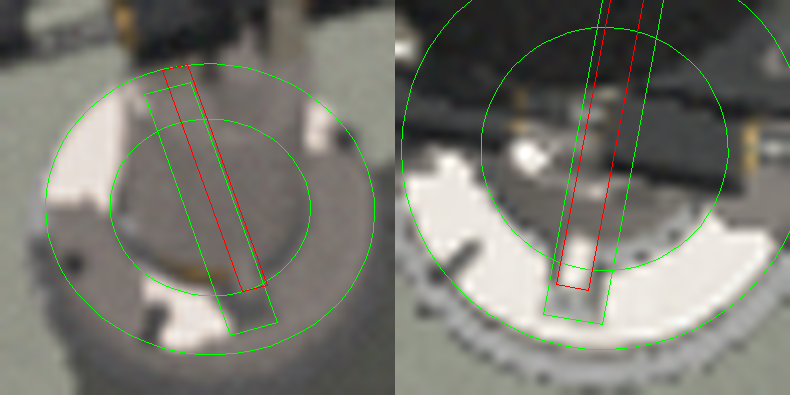

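The top view shows the near lug at crop (578,270), centred laterally over the gap at about (575,300). I'll lower slowly with force checks.

```bash
python3 -m handwheel '[[[-0.0005,0.0003,0.003,0,1],[0,0,0.003,0,1],[0,0,0.003,0,1],[0,0,0.002,0,1],[0,0,0,0,1]]]';  python3 go.py .6047 .0575 .086; python3 -m handwheel '[[[0,0,0.002,0,1],[0,0,0.002,0,1],[0,0,0.002,0,1],[0,0,0,0,1]]]';  python3 go.py .6047 .0575 .086
```

```text
clock: 24.02
tool_pos: [0.6044, 0.0574, 0.1044]
orientation: [180.0, 0.1, -9.0]
force: [-0.4, -0.5, -3.3]
opening: 0.0117
t 24.0167 p [0.6044 0.0574 0.1044] rpy [179.9716   0.0591  -8.9878] F [-0.394  -0.5333 -3.3293] M [-0.0811  0.0007 -0.0135] open 0.01171671975819058 q [ 23.8  19.6 -16.4  -0.  -54.1  57.2]
tool delta [ 0.0003 -0.0001  0.0184]
clock: 24.35
tool_pos: [0.6046, 0.0575, 0.0986]
orientation: [180.0, 0.0, -9.0]
force: [-1.0, 0.2, -3.2]
opening: 0.012
t 24.35 p [0.6046 0.0575 0.0986] rpy [179.984    0.0369  -8.9887] F [-0.9524  0.1859 -3.1825] M [-0.0499  0.0191  0.0137] open 0.011952757233380707 q [ 23.8  19.9 -16.8  -0.  -53.4  57.2]
tool delta [ 0.0001 -0.0001  0.0126]
```

```bash
python3 -m handwheel '[[[0,0,0.002,0,1],[0,0,0.002,0,1],[0,0,0.002,0,1],[0,0,0.002,0,1],[0,0,0,0,1]]]';  python3 go.py .6047 .0575 .086; python3 -m handwheel '[[[0,0,0.001,0,1],[0,0,0.001,0,1],[0,0,0.001,0,1],[0,0,0,0,1]]]';  python3 go.py .6047 .0575 .086
```

```text
clock: 24.77
tool_pos: [0.6045, 0.0575, 0.0906]
orientation: [180.0, 0.0, -9.0]
force: [-1.0, -0.6, -3.7]
opening: 0.0118
t 24.7667 p [0.6045 0.0575 0.0906] rpy [179.9832   0.0389  -8.9911] F [-0.9594 -0.5915 -3.7031] M [0.0188 0.0483 0.0345] open 0.01180762616026828 q [ 23.8  20.4 -17.3  -0.  -52.4  57.2]
tool delta [ 0.0002 -0.0001  0.0046]
clock: 25.1
tool_pos: [0.6047, 0.0575, 0.088]
orientation: [180.0, 0.0, -9.0]
force: [-0.3, -0.5, -3.1]
opening: 0.0119
t 25.1 p [0.6047 0.0575 0.088 ] rpy [179.9944   0.0134  -8.9879] F [-0.3213 -0.4745 -3.0883] M [-0.0278 -0.0111  0.0236] open 0.011906238817402116 q [ 23.8  20.5 -17.4  -0.  -52.   57.2]
tool delta [-0.     0.     0.002]
```

```bash
python3 -m handwheel '[[[0,0,0.001,0,1],[0,0,0.001,0,1],[0,0,0,0,1],[0,0,0,0,1]]]';  python3 go.py .6047 .0575 .086; python3 -m handwheel '[[[0,0,0.0006,0,1],[0,0,0,0,1],[0,0,0,0,1]]]';  python3 go.py .6047 .0575 .086
```

```text
clock: 25.43
tool_pos: [0.6049, 0.0576, 0.0862]
orientation: [-180.0, -0.0, -9.0]
force: [-0.1, -0.4, -3.1]
opening: 0.0119
t 25.4333 p [0.6049 0.0576 0.0862] rpy [-179.9986   -0.0041   -8.9814] F [-0.05   -0.4158 -3.0636] M [-0.0277 -0.0166 -0.014 ] open 0.01190600697312397 q [ 23.8  20.6 -17.5   0.  -51.8  57.2]
tool delta [-0.0001  0.0001  0.0002]
clock: 25.68
tool_pos: [0.605, 0.0575, 0.0861]
orientation: [-180.0, -0.0, -9.0]
force: [-1.1, -0.2, 2.8]
opening: 0.0116
t 25.6833 p [0.605  0.0575 0.0861] rpy [-179.9889   -0.0362   -8.9768] F [-1.0716 -0.206   2.8356] M [-0.0663  0.7176 -0.0303] open 0.011616865890085707 q [ 23.8  20.6 -17.6   0.  -51.8  57.2]
tool delta [-0.0003  0.0001  0.0001]
```

The lid is on its seat: contact came at TCP z 0.086, as expected, and it pressed lightly for over 0.2 s. I'll ease the push and start the clockwise turn (positive about tool z).

```bash
python3 -m handwheel '[[[0,0,-0.0005,0,1],[0,0,0,0,1],[0,0,0,0,1],[0,0,0,0.03,1],[0,0,0,0.03,1],[0,0,0,0.03,1],[0,0,0,0.03,1],[0,0,0,0.03,1],[0,0,0,0,1]]]';  python3 go.py .6047 .0575 .086
```

```text
clock: 26.43
tool_pos: [0.6053, 0.0578, 0.0861]
orientation: [-180.0, -0.0, -17.6]
force: [0.2, 1.8, 0.1]
opening: 0.0118
t 26.4333 p [0.6053 0.0578 0.0861] rpy [-179.9657   -0.0388  -17.6449] F [0.2234 1.7621 0.0741] M [ 0.3509 -0.0266  0.0306] open 0.011765689556696296 q [ 23.8  20.7 -17.5   0.  -51.8  48.5]
tool delta [-0.0005  0.0005  0.0001]
```

```bash
python3 -m handwheel '[[[0,0,0,0.04,1],[0,0,0,0.04,1],[0,0,0,0.04,1],[0,0,0,0.04,1],[0,0,0,0.04,1],[0,0,0,0.04,1],[0,0,0,0.04,1],[0,0,0,0,1],[0,0,0,0,1]]]';  python3 go.py .6047 .0575 .086; python3 look.py g22 297 228 268 183 26
```

```text
clock: 27.18
tool_pos: [0.605, 0.0575, 0.0862]
orientation: [-180.0, -0.0, -33.5]
force: [1.0, -0.2, 1.5]
opening: 0.0117
t 27.1833 p [0.605  0.0575 0.0862] rpy [-179.9905   -0.0192  -33.5076] F [ 0.9759 -0.2147  1.503 ] M [-0.2223 -0.1051 -0.0122] open 0.01173783213686065 q [ 23.8  20.7 -17.5   0.  -51.8  32.6]
tool delta [-0.0003  0.0002  0.0002]
```

View pics/g22.png

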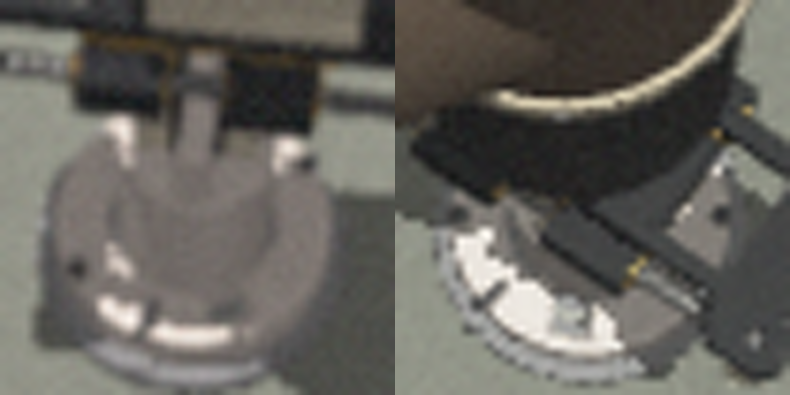

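The lid is down inside the ring, the bar is in the jaws at scene crop (200,110), and the gaps are empty of lugs. I'll go on to the ribs.

```bash
python3 -m handwheel '[[[0,0,0,0.04,1],[0,0,0,0.04,1],[0,0,0,0.04,1],[0,0,0,0.04,1],[0,0,0,0.04,1],[0,0,0,0.04,1],[0,0,0,0.03,1],[0,0,0,0,1],[0,0,0,0,1],[0,0,0,0,1]]]';  python3 go.py .6047 .0575 .086; python3 look.py g23 297 228 268 183 26
python3 - <<'E'
from m import *
P=np.load("P1.npy",allow_pickle=True).item(); a=np.radians(telemetry.get_obs()["orientation"][2]); H=(.6046,.0576)
ims=[rect(P["scene"],H,.034,half=.065,N=395,lines=[box(H,np.radians(-49),.014,.004,.0445),box(H,np.radians(131),.014,.004,.0445)]),rect(P["scene"],H,.118,half=.05,N=395,lines=[box(H,a,.05,.012)])]
cv2.imwrite("pics/g24.png",np.hstack(ims))
E
```

```text
clock: 28.12
tool_pos: [0.6047, 0.0573, 0.0861]
orientation: [180.0, -0.0, -49.0]
force: [-0.4, -1.7, 3.0]
opening: 0.0118
t 28.1167 p [0.6047 0.0573 0.0861] rpy [179.9784  -0.0068 -49.0079] F [-0.4387 -1.6914  2.9729] M [-0.8556  0.2426  0.1175] open 0.011820557169714597 q [ 23.8  20.6 -17.6   0.  -51.8  17.2]
tool delta [-0.0002 -0.0001  0.0001]
```

View pics/g23.png

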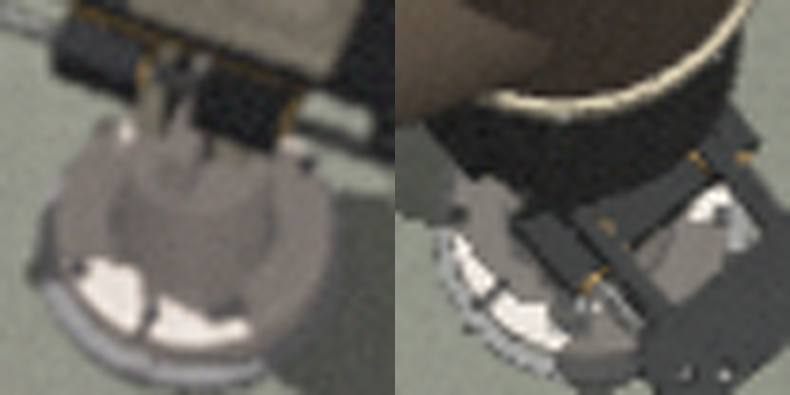

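View pics/g24.png

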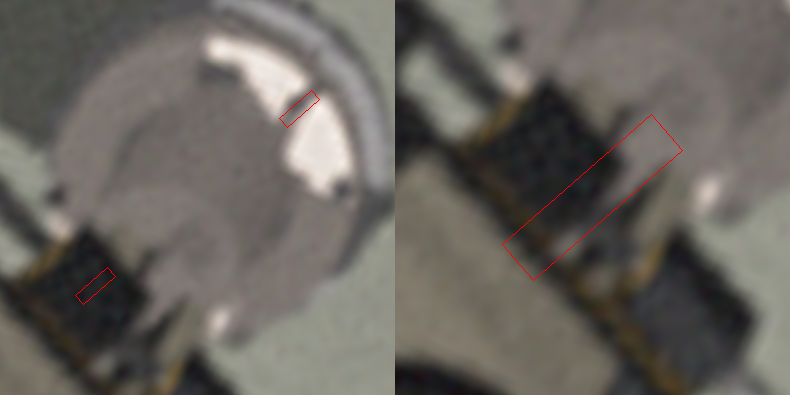

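The bar lies along -49° and the rib at crop (297,100) lies in its predicted box. Mz of 0.118 N·m matches the collar's half-way 0.11 N·m. I'll do one steady check, then hand in.

```bash
python3 -m handwheel '[[[0,0,0,0,1],[0,0,0,0,1],[0,0,0,0,1]]]';  python3 go.py
python3 - <<'E'
from plant import close_job
print(close_job())
E
```

```text
clock: 28.47
tool_pos: [0.6048, 0.0574, 0.0862]
orientation: [180.0, -0.0, -49.1]
force: [-0.7, -2.6, 3.9]
opening: 0.0118
t 28.4667 p [0.6048 0.0574 0.0862] rpy [179.9894  -0.007  -49.0773] F [-0.6851 -2.5938  3.9016] M [-1.1541  0.4296  0.0967] open 0.011838492560626097 q [ 23.8  20.6 -17.6   0.  -51.8  17.1]
the job is handed in; nothing more can be done
None
```

I pushed the brass sleeve fully down on the spigot and lowered the aluminium lid through the entry gaps. I then turned it 40° clockwise and handed in at about 28.5 s, still gripping its bar at the ribs. The interface gives no verdict, so the checks below are mine.

**Final checks:**
- **Sleeve:** it bottomed out at the expected height with 20 N, and before the lid went on the top camera showed its rim within about 1 mm of the housing axis. The scene camera's fit of the same rim was poor (wrong radius, about 4 mm off), so I relied on the top camera and the picture.
- **Lid:** the tool was within 1 mm of the expected seat height and axis. The bar was at -49.1°, against -48.5° to -49° measured for the ribs.
- **Grip and spring:** the opening was 11.8 mm on the 12 mm bar. The turning moment was 0.10–0.12 N·m, against 0.11 stated for half-way.
- **Not measured:** the collar angle was only inferred from the turn and the moment. I saw no bystander touched, but did not re-measure where they stand.

**What went wrong:** my first grip slipped off the top of the sleeve. It rocked but settled upright in its place, and I gripped it again 18 mm lower. In the pictures the fingertips sit about 11 mm behind the reported tool point, not 17 mm ahead of it as stated. I worked with the observed value, and both later grasps confirmed it.

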